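# Hold truing tweezers around a clock arbor at the marked gap

## Robot

A 6-joint arm with a two-finger parallel gripper is mounted at the origin on the work surface. World frame = base frame: x ahead of the robot, y to its left, z up, the work surface at z = 0. Lengths are in m, angles in rad, forces in N, time in s.
With the tool pointing down it reaches from about 0.375 to 0.75 m from the base axis. Payload 9 kg.
Tool frame: the origin (TCP) lies where the fingers leave the gripper's body, on its centre line; the fingertips stand 73 mm ahead of it and the grasp point (between the pads) lies 54 mm ahead of it; z points along the fingers, y is the direction in which the jaws open and shut (so a half turn about z gives the same grasp; the last joint's range is limited). The gripper opens to 85 mm and grips with 20 to 120 N. Pads are 22 mm wide; open, the fingers measure 114 mm over their backs; the gripper's body (76 mm by 85 mm) begins 54 mm behind the grasp point. The pads swing forward as they close: fully open they stand 13 mm farther back than shut.
Start: joints at [-1.374, 0.104, 0.097, 1.564, 0, 1.353], TCP at [0.242, -0.549, 0.304] pointing down, gripper open.
Joint ranges: [-2.99, 2.99], [-0.84, 1.86], [-1.1, 1.16], [-1.84, 2.11], [-1.51, 1.56], [-3.14, 3.14]. Speed limits (rad/s): [2.22, 2.22, 2.57, 3.14, 3.14, 3.14].

## Interface

Orientations are given as [roll, pitch, yaw] about the fixed x, y, z axes, in that order (R = Rz(yaw) Ry(pitch) Rx(roll)).
In Python, from rig import state, viewer, r gives the robot as it stands.
- The arm moves only by the tool play_rows, never from a script. Its argument "rows" is text: rows parted by semicolons, each of 7 numbers parted by spaces: the turn, a rotation vector about the tool's x, y, z in rad, then the shift along the tool's x, y, z in m, then the finger opening in m, from 0 to 0.0854. A call has 1 to 5 rows; each row shifts and turns the commanded pose from where the row before left it, along the tool's axes as they then stand; what a row does not reach is not made up. A row lasts 1/12 s, in which the tool goes at most 41.7 mm and 7.16 degrees, less where a joint would pass 70% of its speed; a pose out of reach is approached as far as the arm can. A call is refused whole if a number of a shift passes 0.0417 or a number of a turn 0.125, either way. A call with a gripper value outside its range is refused whole. The fingers move at their own pace and stop on an object; "newtons" is the grip in N (left out, the last holds). Time passes only in rows, so rows that do not move let the fingers close. It gives the time, the measured TCP pose, the force and the opening at its end, in the units of the state.
- state(): the state, without advancing time (a new reading comes with each control period).
- viewer.get_image(name): name is "scene" or "top" or "wrist"; returns a dict with "frame" (480x640x3 uint8, blue, green, red), "range_z" (480x640 float32, m along the optical axis (not along the pixel's ray), 0 where there is no reading), "mtx" (3x3 intrinsics, pixels), "rvec" (rotation vector, rad) and "tvec" (3), from world to camera coordinates, as OpenCV has them. Camera axes: x right, y down, z forward; pixel columns grow to the right and rows downward; lengths in m; the calibration is good to about 2 mm. The wrist camera is an equidistant fisheye: a pixel r from the principal point sees the ray r / f radians off the axis. A picture is of the moment at which its call begins.
- r.job_done(): hands the job in, once; it reports no verdict.
The state is a dict: "t": time; "qpos": joint angles; "qvel": joint speeds; "tau": joint torques, N m; "tool_pos": TCP position; "ee_rot": TCP orientation; "ft_force": force on the tool from outside, world axes, zero at the start; "ft_torque": the same for the moment, N m; "width": finger opening in m.
Only numpy, scipy, OpenCV 4.12 (cv2) and the standard library are available. Lean on these libraries where they do the work, as an engineer would, in place of code of your own. Each camera call takes 0.05 s, during which the arm holds its last target.

## Task

Open the brass drum: unscrew its captive cap anticlockwise to the stop, then swing the cap and its arm right aside. Then take the sprung tweezers out of the wooden block and hold them upright in the open drum, the arbor midway between their tips and the tips a little below the arbor's top, squeezed to their marked gap (14 mm between the tips) and touching nothing but your fingers. Finish while still holding them steady like that; leave the loose clock parts, box and screwdriver where they lie.

Things in the scene. Friction and masses are not known exactly. Their poses are not given: they have to be found in the camera images.
- cap_center (a point): centre (half-way up) of the ribbed round brass screw cap, 46 mm in diameter, 26 mm tall, axis vertical; screwed down, its underside is 66 mm and its top 92 mm above the bench. It is captive on a round cover plate (58 mm across, top face 65 mm high) at the end of the swing arm; straight above the arbor while the arm is closed
- cap (a joint): turn of the screw cap on the swing arm in rad: 0 = screwed down, grows anticlockwise seen from above, stop at 1.6 = unscrewed; it starts at 0 to 0.2. The cap rises 3 mm per rad. Friction 0.06 N m; it stays where it is left
- swing_arm (a joint): swing of the arm, with cover plate and cap, about the vertical post, in rad: 0 = over the drum, grows CLOCKWISE seen from above, stop at 1.75 = right aside. Cap axis 55 mm from the post's axis. Friction 0.08 N m; it stays where it is left
- post_top (a point): point on the axis of the post that the arm swings on, 60 mm above the bench; the post stands beside the drum on its foot plate, 55 mm from the arbor. The arm's hub on it (18 mm across) reaches 67 mm height
- arbor_top (a point): top of the arbor, an upright steel pin 5 mm in diameter fixed in the middle of the drum, 53 mm above the bench, 7 mm below the drum's rim. The brass drum is fixed, 62 mm in diameter, 60 mm tall, its mouth 50 mm across, inner floor 15 mm high (collar round the arbor's foot to 19 mm). x points from the arbor to the post, z up
- grip_mid (a point): grip point of the upright steel tweezers, between the two arms at the ribbed pads, 57 mm above the tips; starts 62 mm above the bench. y: across the arms (squeeze along y); z: up to the bow, whose top is 55 mm above this point; x: the thin way. Pads 12 mm wide (x), 26 mm tall, centred here; 28 mm over their outer faces at rest, 21 mm at the marked gap. Mass 50 g (varies)
- tip_mid (a point): point midway between the two tips of the tweezers, at their lower end; axes as grip_mid. The mark is a black line on the thin cross bar of the left arm, 32 mm above the tips: the right arm's inner edge meets it at the marked gap of 14 mm
- tip_left (a point): lower end of the left (+y) tip, on its inner face; the tip is 6 mm wide along x and 3 mm thick
- tip_right (a point): lower end of the right (-y) tip, on its inner face. The gap is the distance between tip_left and tip_right: 30 mm at rest, 14 mm at the mark, 0 closed
- tweezer_left (a joint): closing of the tweezers' left arm in rad (the right one moves alike), about a spring hinge 105 mm above the tips; tips move 2.2 times as far as the pads. 0 = rest, gap 30 mm; 0.076 = marked gap 14 mm; 0.143 = closed; gap = 30 mm - 210 mm per rad. The spring pushes each finger with 3 N at rest, 9 N at the mark, 14 N closed
- wheel: bystander: brass clock wheel lying flat, 72 mm across, 8 mm thick at the hub; origin centre of underside
- barrel: bystander: steel spring barrel, 44 mm across, 26 mm tall; origin centre of underside
- parts_box: bystander: open card box 110 x 80 x 45 mm; origin centre of underside
- driver: bystander: screwdriver 150 mm long, lying
- block: fixed wooden block that the tweezers stand in, tips down; 60 mm (x) by 72 mm (y) by 33 mm tall, origin centre of underside, y across the tweezers' arms. Its pocket is in the middle, 10 by 40 mm and 28 mm deep, so the tips start 5 mm above the bench
There are look-alikes about, which are no part of the job. What is shaped like the part that bears grip_mid but red or turquoise is not meant.

How it is judged:
By the outcome, as a careful person would: the job done as asked, in the order asked, and still so for the second after the job is handed in, while the arm keeps its last pose, push and grip.
It also fails if it takes over 54 s, if anything falls off the work surface, if the arm or the gripper's body presses on something with over 40 N, if the wrist force passes 120 N, or if a joint passes its speed limit or range.

## Working session

There is one attempt and no reset: what is moved stays moved. The work goes in short steps, Python scripts to look and compute and a tool call to move; the robot and the scene stay as the last step left them, time stands still between calls to the robot, and variables do not carry over. Pictures are saved under pics/ and viewed, and the job is handed in when it is done.

Besides the shell and the picture viewer there is one more tool, called after "Call:" as name(argument=value, ...), one argument or row to a line, values as JSON. play_rows: Moves the arm, as the interface text tells. Its arguments: {"type":"object","properties":{"rows":{"type":"string"},"newtons":{"type":"number"}},"required":["rows"]}

```bash
ls; mkdir -p pics; cat > h.py <<'E'
import numpy as np, cv2
from rig import state, viewer, r
def grab(n):
    d=viewer.get_image(n); return d
def save(d,name): cv2.imwrite('pics/'+name,d['frame'])
E
python3 - <<'E'
from h import *
s=state(); print(s)
for n in ['scene','top','wrist']:
    d=grab(n); save(d,n+'0.png'); np.savez('pics/'+n+'0.npz',**d); R=cv2.Rodrigues(d['rvec'])[0]; print(n,d['mtx'].tolist(),(-R.T@d['tvec'].reshape(3)).round(3),R[2].round(3))
E
```

```text
pics
{'t': 0.0, 'qpos': array([-1.37369086e+00,  1.04701325e-01,  9.64627579e-02,  1.56391886e+00,
        1.70133153e-05,  1.35310356e+00]), 'qvel': array([-0.00101294,  0.00254905, -0.00061738, -0.00081703,  0.00019653,
       -0.0004593 ]), 'tau': array([-1.41687484e-03, -5.56920934e+01,  5.03662026e+01,  1.69029564e-02,
       -3.96965461e-04,  2.13207227e-05]), 'tool_pos': array([ 0.24177018, -0.54886417,  0.3031175 ]), 'ee_rot': array([-3.14026735e+00, -3.10579450e-04,  4.14798016e-01]), 'ft_force': array([-0.73832762, -0.38884765, -0.13204638]), 'ft_torque': array([ 0.03255645, -0.03976532,  0.04044843]), 'width': 0.08537870027588909}
scene [[479.87291590965197, 0.0, 320.21362125818274], [0.0, 479.87291590965197, 242.3190651704413], [0.0, 0.0, 1.0]] [1.25  0.38  0.694] [-0.694 -0.386 -0.608]
top [[615.3717410220821, 0.0, 328.8482596895482], [0.0, 615.3717410220821, 227.62715594374774], [0.0, 0.0, 1.0]] [ 0.3   -0.01   1.459] [ 0.194 -0.005 -0.981]
wrist [[371.64829954431775, 0.0, 322.9519513715718], [0.0, 371.64829954431775, 239.13984376694808], [0.0, 0.0, 1.0]] [ 0.311 -0.519  0.374] [-0.269 -0.116 -0.956]
```

View pics/scene0.png

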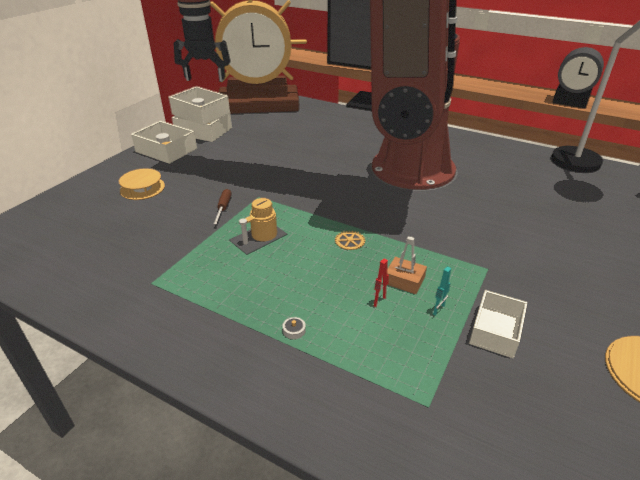

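View pics/top0.png

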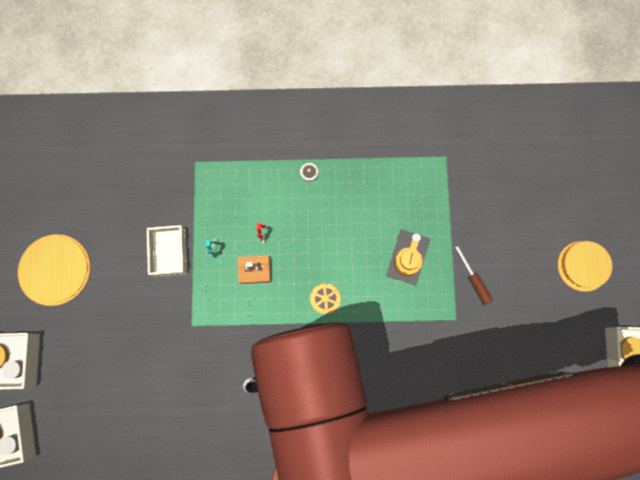

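View pics/wrist0.png

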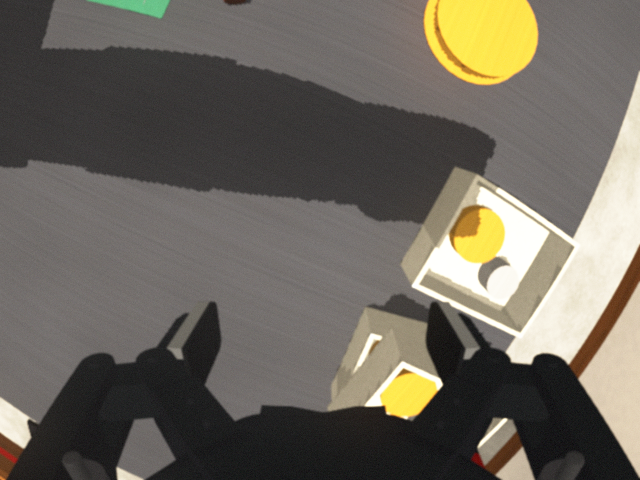

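The top view shows the drum with its cap at about (409,260), the post at (416,238) and the block with steel tweezers at (254,268). The look-alikes are red at (262,232) and turquoise at (213,247). I'll enlarge these.

```bash
python3 - <<'E'
import cv2,numpy as np
t=cv2.imread('pics/top0.png'); s=cv2.imread('pics/scene0.png')
a=cv2.resize(t[220:300,370:450],(400,400),interpolation=cv2.INTER_CUBIC)
b=cv2.resize(t[220:300,200:280],(400,400),interpolation=cv2.INTER_CUBIC)
cv2.imwrite('pics/c1.png',np.hstack([a,b]))
a=cv2.resize(s[180:260,220:300],(400,400),interpolation=cv2.INTER_CUBIC)
b=cv2.resize(s[225:325,360:460],(400,400),interpolation=cv2.INTER_CUBIC)
cv2.imwrite('pics/c2.png',np.hstack([a,b]))
E
```

```text
(no output)
```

View pics/c1.png

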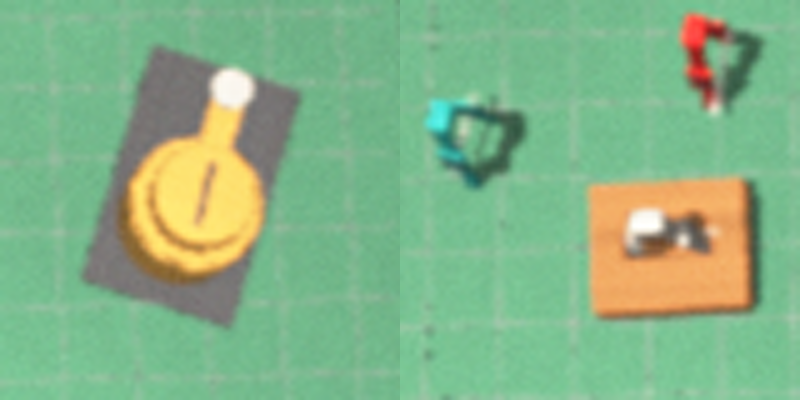

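View pics/c2.png

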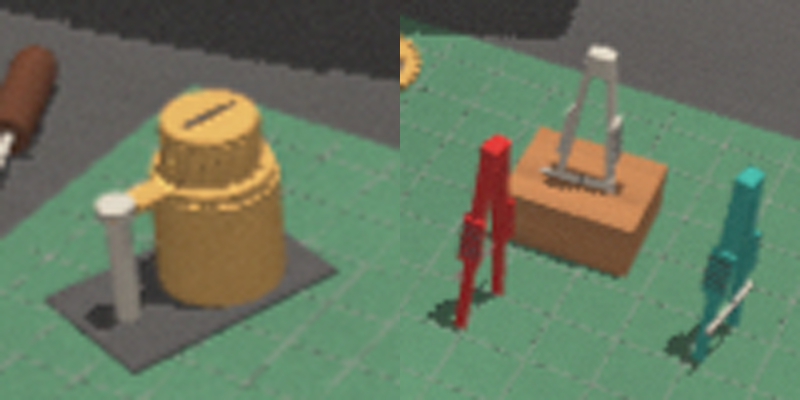

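The steel tweezers stand upright in the wooden block, at top pixels (254,268) and scene pixels (405,265), so they are the ones meant. The red and turquoise pairs stand on the mat and are not. Next I measure.

```bash
cat >> h.py <<'E'
def ray(d,uv,fish=False):
    uv=np.atleast_2d(np.array(uv,float)); K=d['mtx']; R=cv2.Rodrigues(np.array(d['rvec'],float))[0]; t=np.array(d['tvec']).reshape(3)
    x=(uv-K[:2,2])/np.array([K[0,0],K[1,1]])
    if fish:
        th=np.hypot(*x.T); c=np.column_stack([x*(np.sin(th)/np.maximum(th,1e-9))[:,None],np.cos(th)])
    else: c=np.column_stack([x,np.ones(len(x))])
    return -R.T@t, c@R
def onplane(d,uv,z,fish=False):
    o,v=ray(d,uv,fish); return o+v*((z-o[2])/v[:,2])[:,None]
def proj(d,P,fish=False):
    P=np.atleast_2d(np.array(P,float)); K=d['mtx']
    c=P@cv2.Rodrigues(np.array(d['rvec'],float))[0].T+np.array(d['tvec']).reshape(3)
    if not fish: return c[:,:2]/c[:,2:]*K[0,0]+K[:2,2]
    rr=np.hypot(c[:,0],c[:,1]); th=np.arctan2(rr,c[:,2]); return c[:,:2]/np.maximum(rr,1e-9)[:,None]*(th*K[0,0])[:,None]+K[:2,2]
E
python3 - <<'E'
from h import *
for n in ['scene','top']:
    d=dict(np.load(f'pics/{n}0.npz')); f=d['frame']; hsv=cv2.cvtColor(f,cv2.COLOR_BGR2HSV)
    def blobs(m,name,mina=15,z=0.0):
        k,l,st,c=cv2.connectedComponentsWithStats(m.astype(np.uint8))
        for i in range(1,k):
            if st[i,4]>=mina: print(n,name,c[i].round(1),st[i].tolist(),onplane(d,c[i],z).round(4).tolist(), d['range_z'][int(c[i][1]),int(c[i][0])])
    box=np.zeros(f.shape[:2],bool)
    if n=='top': box[150:330,190:460]=1
    else: box[190:400,160:500]=1
    H,S,V=cv2.split(hsv)
    blobs(box&(H>14)&(H<30)&(S>120)&(V>120),'brass',20,.08)
    blobs(box&(S<60)&(V>130),'white',8,.06)
    blobs(box&(H<16)&(S>100)&(V>90),'orange',20,.033)
    if n=='top':
        m=(box&(H<16)&(S>100)&(V>90)).astype(np.uint8); m=cv2.morphologyEx(m,cv2.MORPH_CLOSE,np.ones((15,15)))
        for c in cv2.findContours(m,0,2)[0]:
            if cv2.contourArea(c)>300:
                b=cv2.boxPoints(cv2.minAreaRect(c)); print('blk',cv2.minAreaRect(c)); P=onplane(d,b,.033); print(P.round(4).tolist(),P.mean(0).round(4)); 
    # point of the depth
    rz=d['range_z']; o,v=ray(d,np.argwhere(box)[:,::-1]); 
    P=o+v*rz[box][:,None]
    hi=P[(P[:,2]>.085)&(P[:,2]<.13)]
    for nm,q in [('cap',hi[hi[:,1]<-.05]),('twz',hi[hi[:,1]>.1])]:
        if len(q): print(nm,len(q),q.min(0).round(4),q.max(0).round(4),q.mean(0).round(4))
E
```

```text
scene brass [262.7 219.9] [246, 198, 31, 43, 918] [[0.5393, -0.1632, 0.08]] 1.110531
scene brass [349.6 240. ] [335, 232, 30, 18, 290] [[0.5115, 0.0401, 0.08]] 1.1407155
scene white [217.7 215.1] [214, 207, 9, 17, 49] [[0.5513, -0.2845, 0.06]] 1.2115859
scene white [295.2 214.8] [292, 213, 7, 6, 12] [[0.462, -0.1261, 0.06]] 1.2399011
scene white [242.2 220. ] [238, 216, 9, 8, 40] [[0.5399, -0.222, 0.06]] 1.099218
scene white [288.5 237.1] [284, 232, 10, 10, 21] [[0.5436, -0.0933, 0.06]] 1.1591817
scene white [410.7 238.5] [407, 236, 8, 8, 33] [[0.4174, 0.144, 0.06]] 0.9656964
scene white [298.9 242.8] [296, 239, 8, 8, 10] [[0.5501, -0.0626, 0.06]] 1.1469324
scene white [275.2 249.8] [268, 243, 15, 14, 16] [[0.5957, -0.094, 0.06]] 1.1249382
scene white [412.6 252.4] [410, 246, 7, 15, 47] [[0.4617, 0.1648, 0.06]] 0.9788332
scene white [289.3 253. ] [287, 250, 6, 7, 13] [[0.5903, -0.062, 0.06]] 1.1096106
scene white [235.6 254.7] [233, 253, 6, 5, 9] [[0.65, -0.1578, 0.06]] 1.1107986
scene white [372.9 257.2] [371, 254, 5, 7, 8] [[0.5175, 0.0981, 0.06]] 1.0978041
scene white [246.9 260.4
[... 5635 characters left out ...]
 [274, 324, 9, 1, 9] [[0.3581, 0.1012, 0.06]] 1.4358845
top orange [259.6 229.5] [256, 223, 9, 18, 81] [[0.5808, 0.1455, 0.033]] 1.3732696
top orange [254.1 270.1] [238, 256, 33, 27, 651] [[0.4846, 0.1584, 0.033]] 1.4638493
top orange [327.2 327.5] [303, 324, 43, 6, 149] [[0.3488, -0.0092, 0.033]] 0.765747
blk ((253.77487182617188, 269.27264404296875), (25.732746124267578, 31.48813247680664), 87.27368927001953)
[[0.516, 0.1974, 0.033], [0.5179, 0.1238, 0.033], [0.4575, 0.1211, 0.033], [0.4556, 0.1941, 0.033]] [0.4868 0.1591 0.033 ]
cap 334 [ 0.4738 -0.2215  0.0855] [ 0.5181 -0.176   0.1029] [ 0.4956 -0.1981  0.0919]
twz 131 [0.4831 0.1344 0.0854] [0.5816 0.2589 0.1219] [0.5314 0.1862 0.1073]
```

Call:
play_rows(
  rows="0 0 0 0.034 -0.0199 0 0.085;0 0 0 0.034 -0.0199 0 0.085;0 0 0 0.034 -0.0199 0 0.085;0 0 0 0.034 -0.0199 0 0.085;0 0 0 0.034 -0.0199 0 0.085",
  newtons=40,
)

```text
t: 0.57
tool_pos: [0.3579, -0.3879, 0.3036]
ee_rot: [-3.141, 0.0, 0.414]
ft_force: [0.7, -0.6, -0.3]
width: 0.0851
```

Call:
play_rows(
  rows="0 0 0 0.034 -0.0199 0 0.085;0 0 0 0.034 -0.0199 0 0.085;0 0 0 0.034 -0.0199 0 0.085;0 0 0 0.034 -0.0199 0 0.085;0 0 0 0.034 -0.0199 0 0.085",
)

```text
t: 0.98
tool_pos: [0.4735, -0.2281, 0.3038]
ee_rot: [3.141, -0.0, 0.415]
ft_force: [-0.4, -0.7, 0.0]
width: 0.0852
```

Call:
play_rows(
  rows="0 0 0 0.034 -0.0199 0 0.085;0 0 0 0 0 0 0.085;0 0 0 0 0 0 0.085",
)

```text
t: 1.23
tool_pos: [0.4967, -0.1962, 0.3036]
ee_rot: [-3.141, 0.0, 0.419]
ft_force: [-0.4, 0.3, -0.2]
width: 0.0852
```

```bash
python3 - <<'E'
from h import *
d=grab('wrist'); save(d,'w1.png'); np.savez('pics/w1.npz',**d); s=state(); print(s['t'],s['tool_pos'],s['ee_rot'],s['qpos'],s['ft_force'])
E
```

```text
1.2833 [ 0.49606982 -0.19741078  0.30360577] [-3.14137256e+00  5.54339618e-04  4.16742260e-01] [-6.23762488e-01 -9.71711135e-02 -1.04987117e-01  1.56345056e+00
 -3.66888490e-04  2.10108805e+00] [ 0.16277567 -0.42314992  0.09540556]
```

View pics/w1.png

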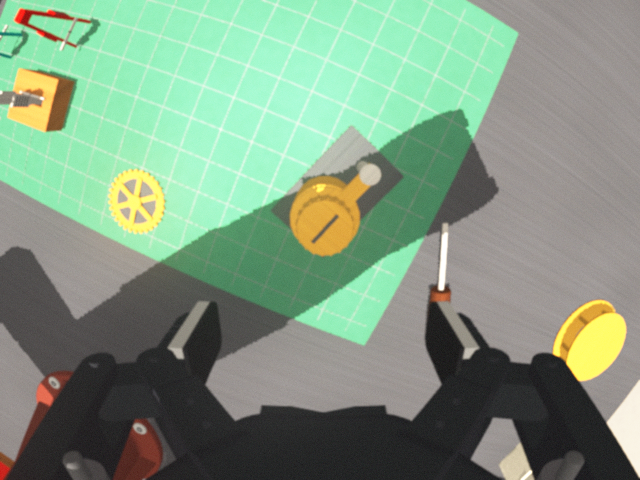

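The wrist view shows the cap slot centred near (325,229) and the post top at (370,174).

```bash
python3 - <<'E'
from h import *
d=dict(np.load('pics/w1.npz')); f=d['frame']
cv2.imwrite('pics/c3.png',cv2.resize(f[130:280,260:420],(800,750))[:600])
g=cv2.cvtColor(f,cv2.COLOR_BGR2GRAY); hsv=cv2.cvtColor(f,cv2.COLOR_BGR2HSV)
# slot: dark inside cap
sub=np.zeros_like(g); cv2.circle(sub,(325,229),20,255,-1)
m=((g<70)&(sub>0)).astype(np.uint8); k,l,st,c=cv2.connectedComponentsWithStats(m); print(st[1:],c[1:])
i=1+np.argmax(st[1:,4]); print('slot',c[i],onplane(d,c[i],.0925,True))
w=((hsv[...,1]<40)&(g>150)); box=np.zeros_like(w); box[155:190,350:390]=1
m=(w&box).astype(np.uint8);k,l,st,c=cv2.connectedComponentsWithStats(m); print(st[1:],c[1:])
i=1+np.argmax(st[1:,4])
for z in(.060,.067):print('post',c[i],onplane(d,c[i],z,True))
o,v=ray(d,np.array([[325,229],[370,174]]),True); K=d['mtx']
print(d['range_z'][174,370],d['range_z'][229,320])
R=cv2.Rodrigues(d['rvec'])[0]
for p,(u,vv) in enumerate([(320,229),(370,174)]):
    o,v=ray(d,[(u,vv)],True); zc=(v@R.T)[0,2]; print(o+v[0]*d['range_z'][vv,u]/zc)
E
```

```text
[] []Traceback (most recent call last):
  File "<stdin>", line 8, in <module>
    return _wrapfunc(a, 'argmax', axis=axis, out=out, **kwds)
    return bound(*args, **kwds)
ValueError: attempt to get argmax of an empty sequence
```

View pics/c3.png

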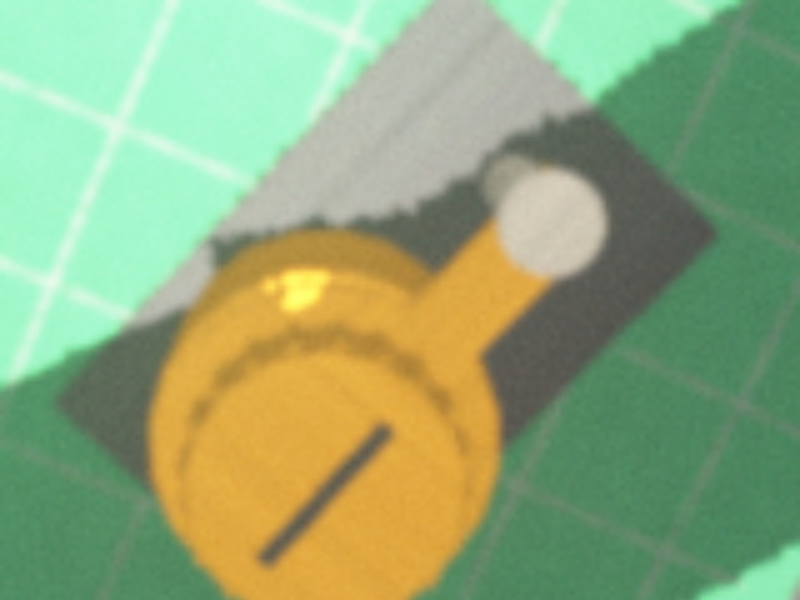

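```bash
python3 - <<'E'
from h import *
d=dict(np.load('pics/w1.npz'))
c=onplane(d,[(325.2,228.8)],.0923,True)[0]; p=onplane(d,[(370.4,174.4)],.067,True)[0]
a=onplane(d,[(312.8,242.2),(338,215.4)],.0923,True); v=a[1]-a[0]
print(c,p,np.linalg.norm((p-c)[:2]),np.degrees(np.arctan2(*(p-c)[1::-1])),'slot',np.degrees(np.arctan2(v[1],v[0])))
R=cv2.Rodrigues(d['rvec'])[0]
for (u,vv) in [(320,229),(370,174)]:
    o,v=ray(d,[(u,vv)],True); zc=(v@R.T)[0,2]; print(o+v[0]*d['range_z'][vv,u]/zc)
E
```

```text
[ 0.49451966 -0.19910333  0.0923    ] [ 0.54659971 -0.21732054  0.067     ] 0.05517425876264232 -19.279457106105667 slot -18.17874824190883
[ 0.49285311 -0.19536475  0.09287055]
[ 0.54672478 -0.21697771  0.06635025]
```

Call:
play_rows(
  rows="0 0 0 -0.002 0.001 0.037 0.085;0 0 0 0 0 0.04 0.085;0 0 0 0 0 0.04 0.085;0 0 0 0 0 0.03 0.085;0 0 0 0 0 0.0146 0.085",
)

```text
t: 1.7
tool_pos: [0.4918, -0.1999, 0.1375]
ee_rot: [-3.137, 0.003, 0.412]
ft_force: [-0.3, -0.3, -0.9]
width: 0.085
```

Call:
play_rows(
  rows="0 0 0 0 0 0 0.06;0 0 0 0 0 0 0.05;0 0 0 0 0 0 0.05",
)

```text
t: 1.95
tool_pos: [0.4947, -0.201, 0.1439]
ee_rot: [3.14, -0.001, 0.414]
ft_force: [0.6, -0.0, 0.7]
width: 0.0511
```

```bash
python3 - <<'E'
from h import *
d=grab('wrist'); save(d,'w2.png'); s=state(); print(s['t'],s['tool_pos'],s['ee_rot'],s['width'],s['ft_force'])
E
```

```text
2.0 [ 0.49476085 -0.20065503  0.14417009] [ 3.14010449e+00 -9.47940618e-04  4.13981186e-01] 0.05018529691893096 [-2.99708047  2.29822654  0.6491093 ]
```

View pics/w2.png

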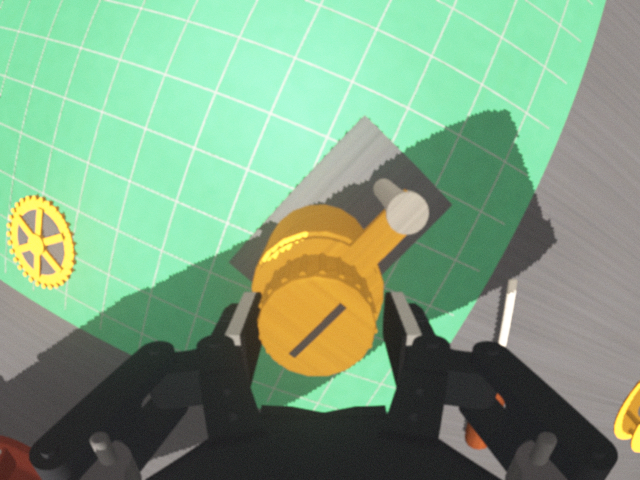

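The cap sits between the fingers at (317,320), with the gripper centre near 322. I'll nudge by −1.5 mm in y and close.

Call:
play_rows(
  rows="0 0 0 0 -0.0014 0.001 0.05;0 0 0 0 0 0 0.044;0 0 0 0 0 0 0.042;0 0 0 0 0 0 0.04;0 0 0 0 0 0 0.04",
  newtons=40,
)

```text
t: 2.42
tool_pos: [0.4943, -0.1986, 0.1431]
ee_rot: [3.14, -0.001, 0.415]
ft_force: [-4.2, 3.6, 9.4]
width: 0.0447
```

Call:
play_rows(
  rows="0 0 -0.11 0 0 -0.0003 0.04;0 0 -0.11 0 0 -0.0003 0.04;0 0 -0.11 0 0 -0.0003 0.04;0 0 -0.11 0 0 -0.0003 0.04;0 0 -0.11 0 0 -0.0003 0.04",
)

```text
t: 2.83
tool_pos: [0.4944, -0.1986, 0.1447]
ee_rot: [3.14, 0.0, 0.971]
ft_force: [-3.6, 3.2, 9.0]
width: 0.0443
```

Call:
play_rows(
  rows="0 0 -0.11 0 0 -0.0003 0.04;0 0 -0.11 0 0 -0.0003 0.04;0 0 -0.11 0 0 -0.0003 0.04;0 0 -0.11 0 0 -0.0003 0.04;0 0 -0.11 0 0 -0.0003 0.04",
)

```text
t: 3.25
tool_pos: [0.4944, -0.1987, 0.1463]
ee_rot: [3.14, 0.001, 1.52]
ft_force: [-3.2, 3.3, 9.5]
width: 0.0445
```

```bash
python3 - <<'E'
from h import *
d=grab('wrist'); save(d,'w3.png'); s=state(); print(s['t'],s['tool_pos'],s['ee_rot'],s['width'],s['ft_force'],s['ft_torque'])
E
```

```text
3.3 [ 0.49441189 -0.19864435  0.14634494] [3.13993905e+00 1.01562395e-03 1.52894884e+00] 0.044824385447417535 [-3.75640418  3.72322043  9.87881962] [0.77701068 0.83880765 0.0164791 ]
```

View pics/w3.png

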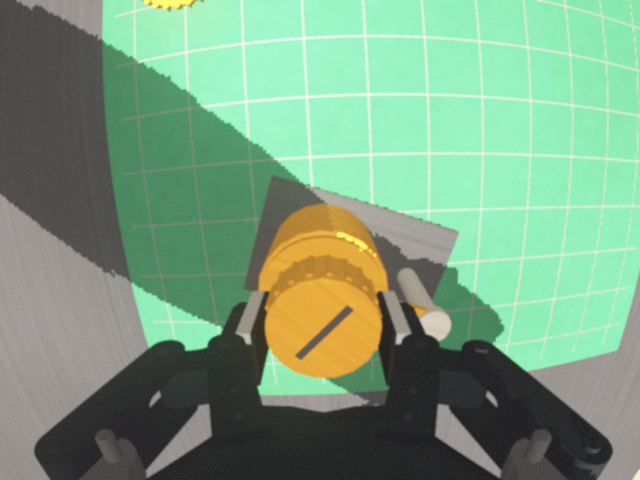

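Call:
play_rows(
  rows="0 0 -0.1 0 0 -0.0003 0.04;0 0 -0.1 0 0 -0.0003 0.04;0 0 -0.08 0 0 -0.0003 0.04",
)

```text
t: 3.55
tool_pos: [0.4945, -0.1987, 0.1472]
ee_rot: [3.14, 0.001, 1.8]
ft_force: [-3.4, 3.1, 8.5]
width: 0.0443
```

```bash
python3 - <<'E'
from h import *
s=state(); print(s['t'],s['tool_pos'],s['ee_rot'],s['width'],s['ft_force'],s['ft_torque'])
E
```

```text
3.55 [ 0.49445617 -0.19865098  0.14719902] [3.14014564e+00 1.42616159e-03 1.80021525e+00] 0.04429493523197124 [-3.40619886  3.06912533  8.52691177] [ 0.72610405  0.75118925 -0.11859322]
```

Call:
play_rows(
  rows="0 0 -0.05 0 0 -0.0001 0.04;0 0 -0.05 0 0 -0.0001 0.04",
)

```text
t: 3.72
tool_pos: [0.4944, -0.1986, 0.1474]
ee_rot: [3.14, 0.002, 1.898]
ft_force: [-4.3, 3.9, 10.9]
width: 0.045
```

```bash
python3 - <<'E'
from h import *
s=state(); print(s['t'],s['tool_pos'],s['ee_rot'],s['width'],s['ft_force'],s['ft_torque'])
E
```

```text
3.7167 [ 0.49444414 -0.19863659  0.1474234 ] [3.14027444e+00 1.54185890e-03 1.89772555e+00] 0.04495475345157091 [-4.31586604  3.94228401 10.87620422] [ 0.78424518  0.80582592 -0.06078046]
```

Call:
play_rows(
  rows="0 0 -0.05 0 0 -0.0001 0.04;0 0 -0.05 0 0 -0.0001 0.04;0 0 0 0 0 0 0.04",
)

```text
t: 3.97
tool_pos: [0.4944, -0.1987, 0.1477]
ee_rot: [3.14, 0.002, 1.998]
ft_force: [-4.2, 3.8, 10.5]
width: 0.0446
```

```bash
python3 - <<'E'
from h import *
s=state(); print(s['t'],s['tool_pos'],s['ee_rot'],s['width'],s['ft_force'],s['ft_torque'],s['qpos'])
d=grab('wrist'); save(d,'w4.png')
E
```

```text
3.9667 [ 0.49444834 -0.19866959  0.14769187] [3.14046927e+00 1.75072675e-03 1.99794766e+00] 0.04460865285729571 [-4.23124657  3.82928893 10.48258168] [ 0.82547773  0.81140186 -0.23430278] [-6.27784187e-01 -7.14145475e-02 -3.64444692e-01  1.27568913e+00
  1.13591835e-04  5.15859945e-01]
```

View pics/w4.png

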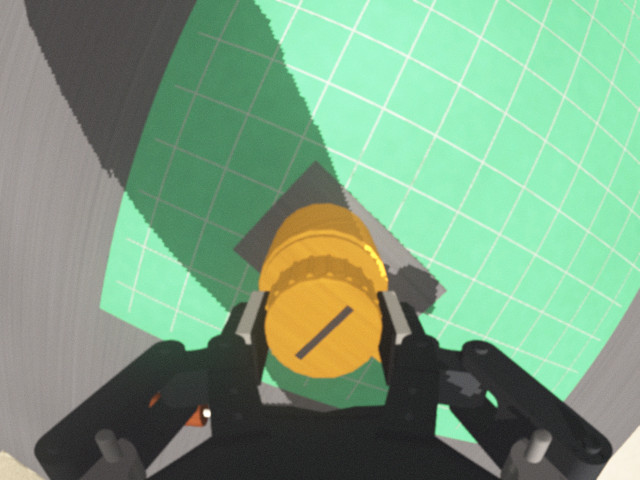

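Call:
play_rows(
  rows="0 0 -0.03 0 0 0 0.04;0 0 0 0 0 0 0.04",
)

```text
t: 4.18
tool_pos: [0.4944, -0.1987, 0.1477]
ee_rot: [3.141, 0.002, 2.026]
ft_force: [-4.2, 3.6, 10.4]
width: 0.0445
```

```bash
python3 - <<'E'
from h import *
s=state(); print(s['t'],s['tool_pos'],s['ee_rot'],s['width'],s['ft_force'],s['ft_torque'])
E
```

```text
4.1833 [ 0.49443887 -0.19873784  0.14773481] [3.14050405e+00 1.84893233e-03 2.02574444e+00] 0.04450156471986684 [-4.1562488   3.58631024 10.37339752] [ 0.76474391  0.82572509 -0.75088165]
```

Call:
play_rows(
  rows="0 0 -0.03 0 0 0 0.04;0 0 0 0 0 0 0.04",
)

```text
t: 4.35
tool_pos: [0.4944, -0.1988, 0.1478]
ee_rot: [3.141, 0.002, 2.055]
ft_force: [-3.9, 3.5, 10.4]
width: 0.0447
```

```bash
python3 - <<'E'
from h import *
s=state(); print(s['t'],s['tool_pos'],s['ee_rot'],s['width'],s['ft_force'],s['ft_torque'])
d=grab('wrist'); save(d,'w5.png')
E
```

```text
4.35 [ 0.49442002 -0.19884575  0.14776301] [3.14054575e+00 1.92289228e-03 2.05484488e+00] 0.044730855811729565 [-3.8861462   3.52478331 10.40159475] [ 0.78387641  0.90700568 -1.31107702]
```

View pics/w5.png

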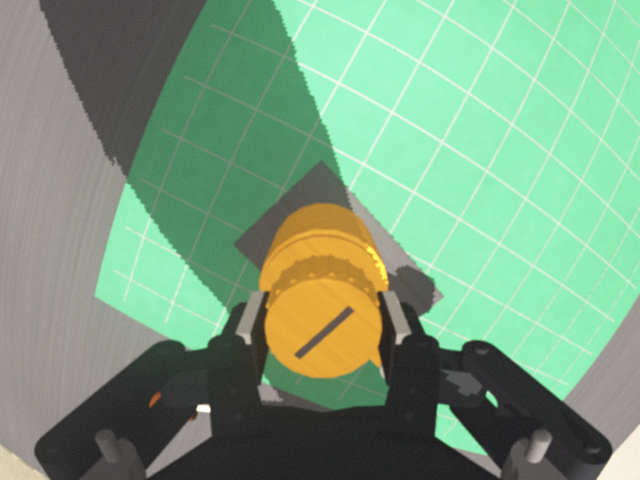

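The torque climbs linearly from yaw of about 1.99, so the cap is at its stop after a turn of about 1.58 rad. I'll relax slightly, then swing on the arc about the post.

Call:
play_rows(
  rows="0 0 0.045 0 0 0 0.04;0 0 0.11 0.0039 0.0046 0 0.04;0 0 0.11 0.0039 0.0046 0 0.04;0 0 0.11 0.0039 0.0046 0 0.04",
)

```text
t: 4.73
tool_pos: [0.503, -0.1833, 0.1476]
ee_rot: [-3.141, 0.002, 1.674]
ft_force: [-9.3, 0.8, 13.3]
width: 0.0445
```

```bash
cat > sw.py <<'E'
from h import *
s=state(); p=s['tool_pos'][:2]-np.array([.5466,-.2173]); 
print(s['t'],s['tool_pos'],s['ee_rot'],s['width'],s['ft_force'].round(1),s['ft_torque'].round(2))
print('radius',np.hypot(*p),'swing',np.radians(160.7)-np.arctan2(p[1],p[0]),'tool turned', 2.01-s['ee_rot'][2])
E
python3 sw.py
```

```text
4.7333 [ 0.50296741 -0.18329436  0.14759496] [-3.14102771e+00  1.74263936e-03  1.67388064e+00] 0.04445409493717582 [-9.3  0.8 13.3] [ 0.34  1.98 -0.12]
radius 0.05531894932783768 swing 0.3251817311204541 tool turned 0.3361193620371252
```

Call:
play_rows(
  rows="0 0 0.11 0.0039 0.0046 0 0.04;0 0 0.11 0.0039 0.0046 0 0.04;0 0 0.11 0.0039 0.0046 0 0.04;0 0 0.11 0.0039 0.0046 0 0.04;0 0 0.11 0.0039 0.0046 0 0.04",
)

```text
t: 5.15
tool_pos: [0.5274, -0.1655, 0.1475]
ee_rot: [-3.14, -0.0, 1.125]
ft_force: [-11.6, 8.2, 16.0]
width: 0.0447
```

```bash
python3 sw.py
```

```text
5.15 [ 0.52740109 -0.16548605  0.14747282] [-3.14007923e+00 -1.07109708e-04  1.12450359e+00] 0.04472997734197073 [-11.6   8.2  16. ] [ 1.67  2.45 -0.33]
radius 0.055256519716031675 swing 0.8790968964957993 tool turned 0.8854964132728393
```

Call:
play_rows(
  rows="0 0 0.11 0.0039 0.0046 0 0.04;0 0 0.11 0.0039 0.0046 0 0.04;0 0 0.11 0.0039 0.0046 0 0.04;0 0 0.11 0.0039 0.0046 0 0.04;0 0 0.11 0.0039 0.0046 0 0.04",
)

```text
t: 5.57
tool_pos: [0.5575, -0.1634, 0.1475]
ee_rot: [-3.139, -0.001, 0.575]
ft_force: [-10.6, 12.9, 15.4]
width: 0.0445
```

```bash
python3 sw.py
```

```text
5.5667 [ 0.55750689 -0.16335623  0.14750884] [-3.13890010e+00 -1.20773576e-03  5.75168438e-01] 0.04453059098484129 [-10.6  12.9  15.4] [ 2.64  2.01 -0.49]
radius 0.05503535624973198 swing 1.4334481525909668 tool turned 1.4348315620647774
```

Call:
play_rows(
  rows="0 0 0.11 0.0039 0.0046 0 0.04;0 0 0.11 0.0039 0.0046 0 0.04",
)

```text
t: 5.73
tool_pos: [0.5691, -0.1672, 0.1475]
ee_rot: [-3.138, -0.001, 0.355]
ft_force: [-7.4, 13.8, 15.9]
width: 0.0445
```

```bash
python3 sw.py
```

```text
5.7333 [ 0.56910864 -0.16718183  0.14753421] [-3.13835684e+00 -1.44030176e-03  3.55393517e-01] 0.04447453753138867 [-7.4 13.8 15.9] [ 2.89  1.65 -0.59]
radius 0.0549406030062396 swing 1.6560624828099944 tool turned 1.6546064831109535
```

Call:
play_rows(
  rows="0 0 0.05 0.0018 0.0021 0 0.04;0 0 0 0 0 0 0.04",
)

```text
t: 5.9
tool_pos: [0.5718, -0.1686, 0.1476]
ee_rot: [-3.138, -0.002, 0.307]
ft_force: [-7.7, 14.6, 14.2]
width: 0.0447
```

```bash
python3 sw.py
```

```text
5.9 [ 0.57184459 -0.16858919  0.14757904] [-3.13827711e+00 -2.06396802e-03  3.07139496e-01] 0.04472865793618555 [-7.7 14.6 14.2] [ 3.13  1.39 -0.76]
radius 0.05486375880290235 swing 1.7120919925969647 tool turned 1.7028605041440878
```

Call:
play_rows(
  rows="0 0 0.04 0.0015 0.0016 0 0.04;0 0 0 0 0 0 0.04",
)

```text
t: 6.07
tool_pos: [0.5735, -0.1695, 0.1476]
ee_rot: [-3.138, -0.002, 0.268]
ft_force: [-5.9, 13.9, 14.5]
width: 0.0442
```

```bash
python3 sw.py
```

```text
6.0667 [ 0.57354917 -0.16951754  0.1475716 ] [-3.13813496e+00 -1.83073115e-03  2.68497704e-01] 0.04424401475831415 [-5.9 13.9 14.5] [ 3.08  1.31 -0.71]
radius 0.0548581904477298 swing 1.747473794477187 tool turned 1.741502295544909
```

Call:
play_rows(
  rows="0 0 0.015 0.0007 0.0008 0 0.04;0 0 0 0 0 0 0.04",
)

```text
t: 6.23
tool_pos: [0.5738, -0.1696, 0.1475]
ee_rot: [-3.137, -0.001, 0.255]
ft_force: [-9.9, 15.3, 16.1]
width: 0.0447
```

```bash
python3 sw.py
```

```text
6.2333 [ 0.57381049 -0.16963923  0.1474587 ] [-3.13697841e+00 -6.16452257e-04  2.55407577e-01] 0.04468550374581038 [-9.9 15.3 16.1] [ 3.55  2.03 -0.43]
radius 0.05488131849495296 swing 1.7527104617539226 tool turned 1.7545924231703638
```

Call:
play_rows(
  rows="0 0 -0.015 0 0 0 0.04;0 0 0 0 0 0 0.055;0 0 0 0 0 0 0.065;0 0 0 0 0 0 0.065",
)

```text
t: 6.57
tool_pos: [0.5746, -0.1725, 0.1463]
ee_rot: [3.14, -0.001, 0.27]
ft_force: [0.2, -0.1, 0.4]
width: 0.0652
```

Call:
play_rows(
  rows="0 0 0 0 0 -0.02 0.07;0 0 0 0 0 -0.03 0.07;0 0 0 0 0 -0.04 0.07;0 0 0 0 0 -0.04 0.07;0 0 0 0 0 -0.03 0.085",
)

```text
t: 6.98
tool_pos: [0.5744, -0.1726, 0.3093]
ee_rot: [3.139, -0.002, 0.269]
ft_force: [0.3, -0.2, 0.6]
width: 0.0801
```

```bash
python3 sw.py; python3 - <<'E'
from h import *
d=grab('wrist'); save(d,'w6.png'); np.savez('pics/w6.npz',**d)
d=grab('scene'); np.savez('pics/s6.npz',**d); cv2.imwrite('pics/s6c.png',cv2.resize(d['frame'][130:330,200:440],(720,600),interpolation=cv2.INTER_CUBIC))
print(state()['qpos'])
E
```

```text
6.9833 [ 0.57441225 -0.17260976  0.30934433] [ 3.13900196e+00 -2.06310489e-03  2.69384518e-01] 0.08006329553158761 [ 0.3 -0.2  0.6] [ 0.04 -0.02  0.02]
radius 0.052637811614147115 swing 1.790627607582995 tool turned 1.7406154824959192
[-5.09542157e-01  9.95287428e-02  1.07975309e-01  1.56927255e+00
 -3.69328696e-04  2.36268424e+00]
```

View pics/w6.png

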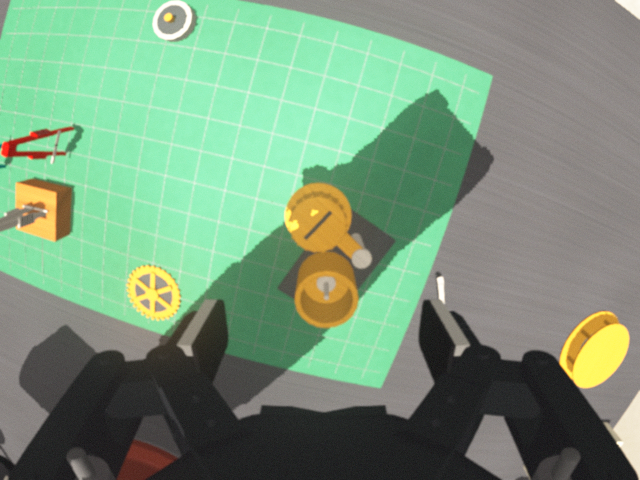

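View pics/s6c.png

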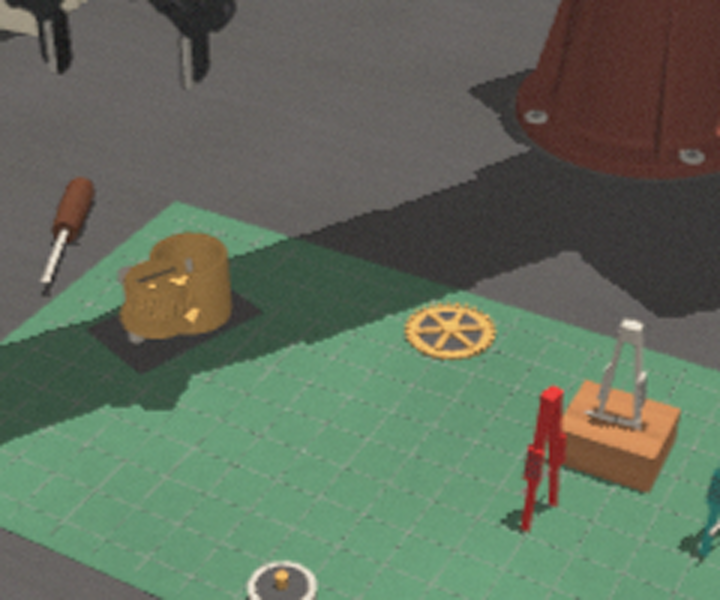

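The drum is open: arbor top near (325,283), cap slot (319,226), post (361,258) in the wrist view. Now I check the cap angle, the swing and the arbor position.

```bash
python3 - <<'E'
from h import *
d=dict(np.load('pics/w6.npz')); f=d['frame']
cv2.imwrite('pics/c6.png',cv2.resize(f[170:340,250:420],(800,800),interpolation=cv2.INTER_CUBIC)[:800:1][:, :][100:700])
E
```

```text
(no output)
```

View pics/c6.png

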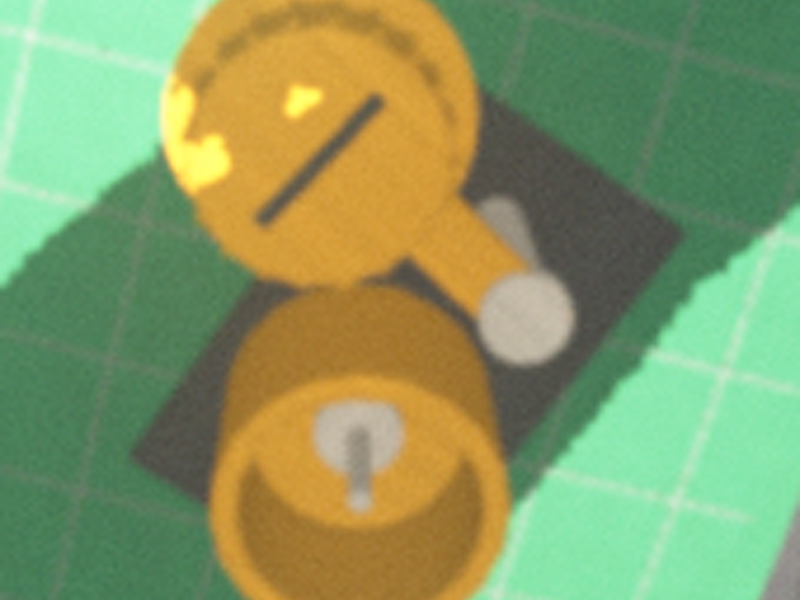

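```bash
python3 - <<'E'
from h import *
d=dict(np.load('pics/w6.npz')); k=170/800
def px(u,v): return (250+u*k-.0,170+(v+100)*k)
P=lambda u,v,z: onplane(d,[px(u,v)],z,True)[0]
ab=P(359,500,.053); post=P(527,318,.067); a=P(264,218,.0971); b=P(378,100,.0971); c=(a+b)/2
print('arbor',ab,'post',post,'cap',c,'r',np.hypot(*(c-post)[:2]),np.hypot(*(ab-post)[:2]))
ang=lambda v:np.degrees(np.arctan2(v[1],v[0]))
print('arm dir',ang(post-c),'orig -19.3; swing',np.radians(-19.3-ang(post-c))%(2*np.pi),'slot',ang(b-a),'slot-arm start +1.1',np.radians(ang(b-a)-ang(post-c))-np.radians(1.1))
E
```

```text
arbor [ 0.49408576 -0.19879909  0.053     ] post [ 0.54616432 -0.21753443  0.067     ] cap [ 0.57365452 -0.16947865  0.0971    ] r 0.05536306315732711 0.05534609014713869
arm dir -119.77161851969053 orig -19.3; swing 1.7535605479763112 slot -27.794793111023978 slot-arm start +1.1 1.586099817141273
```

Swing is 1.75 rad and the cap 1.59 rad from its start, both at their stops. Arbor at (0.494, −0.199). Now to the tweezers: turning to yaw ≈ π+0.03 (q6 range) on the way.

Call:
play_rows(
  rows="0 0 -0.121 0 0 0 0.085;0 0 -0.121 0 0 0 0.085;0 0 -0.121 0 0 0 0.085;0 0 -0.121 0 0 0 0.085;0 0 -0.121 0 0 0 0.085",
)

```text
t: 7.5
tool_pos: [0.5742, -0.1725, 0.3052]
ee_rot: [-3.142, 0.0, 0.88]
ft_force: [-0.1, 0.0, 0.2]
width: 0.0852
```

Call:
play_rows(
  rows="0 0 -0.121 0 0 0 0.085;0 0 -0.121 0 0 0 0.085;0 0 -0.121 0 0 0 0.085;0 0 -0.121 0 0 0 0.085;0 0 -0.121 0 0 0 0.085",
)

```text
t: 7.92
tool_pos: [0.5741, -0.1725, 0.3051]
ee_rot: [-3.141, 0.0, 1.485]
ft_force: [0.6, -0.3, 1.4]
width: 0.0848
```

Call:
play_rows(
  rows="0 0 -0.121 0 0 0 0.085;0 0 -0.121 0 0 0 0.085;0 0 -0.121 0 0 0 0.085;0 0 -0.121 0 0 0 0.085;0 0 -0.121 0 0 0 0.085",
)

```text
t: 8.33
tool_pos: [0.5742, -0.1725, 0.3052]
ee_rot: [-3.141, 0.0, 2.09]
ft_force: [1.0, -0.1, -0.5]
width: 0.0853
```

Call:
play_rows(
  rows="0 0 -0.121 0 0 0 0.085;0 0 -0.121 0 0 0 0.085;0 0 -0.121 0 0 0 0.085;0 0 -0.121 0 0 0 0.085;0 0 -0.121 0 0 0 0.085",
)

```text
t: 8.75
tool_pos: [0.5742, -0.1725, 0.3051]
ee_rot: [-3.141, -0.0, 2.695]
ft_force: [0.7, -0.3, 0.7]
width: 0.085
```

Call:
play_rows(
  rows="0 0 -0.121 0 0 0 0.085;0 0 -0.121 0 0 0 0.085;0 0 -0.121 0 0 0 0.085;0 0 -0.121 0 0 0 0.085;0 0 0 0 0 0 0.085",
)

```text
t: 9.17
tool_pos: [0.5742, -0.1724, 0.3052]
ee_rot: [-3.141, -0.0, -3.104]
ft_force: [0.9, 0.5, -0.0]
width: 0.085
```

Call:
play_rows(
  rows="0 0 0 0.0083 0.0372 0 0.085;0 0 0 0.0083 0.0372 0 0.085;0 0 0 0.0083 0.0372 0 0.085;0 0 0 0.0083 0.0372 0 0.085;0 0 0 0.0083 0.0372 0 0.085",
)

```text
t: 9.58
tool_pos: [0.526, 0.0137, 0.3054]
ee_rot: [-3.141, 0.0, -3.115]
ft_force: [0.0, 1.0, 0.3]
width: 0.085
```

Call:
play_rows(
  rows="0 0 0 0.0083 0.0372 0 0.085;0 0 0 0.0083 0.0372 0 0.085;0 0 0 0.0083 0.0372 0 0.085;0 0 0 0.0083 0.0372 0 0.085;0 0 0 0 0 0 0.085",
)

```text
t: 10.0
tool_pos: [0.4868, 0.1651, 0.3057]
ee_rot: [3.14, 0.0, -3.109]
ft_force: [-0.0, -0.2, 0.3]
width: 0.0852
```

Call:
play_rows(
  rows="0 0 0 0 0 0 0.085",
)

```text
t: 10.08
tool_pos: [0.4882, 0.1616, 0.3055]
ee_rot: [-3.141, 0.0, -3.11]
ft_force: [0.2, -0.8, -0.4]
width: 0.085
```

```bash
python3 - <<'E'
from h import *
s=state(); print(s['t'],s['tool_pos'],s['ee_rot'],s['qpos'])
d=grab('wrist'); save(d,'w7.png'); np.savez('pics/w7.npz',**d)
cv2.imwrite('pics/c7.png',cv2.resize(d['frame'][150:350,220:430],(800,762),interpolation=cv2.INTER_CUBIC)[:600])
E
```

```text
10.0833 [0.48822711 0.16162623 0.30552442] [-3.14128247e+00  3.40145461e-04 -3.10964714e+00] [ 6.50936561e-02 -1.57573898e-01 -1.57209218e-01  1.57083133e+00
 -3.21290357e-04  3.31481420e-02]
```

View pics/w7.png

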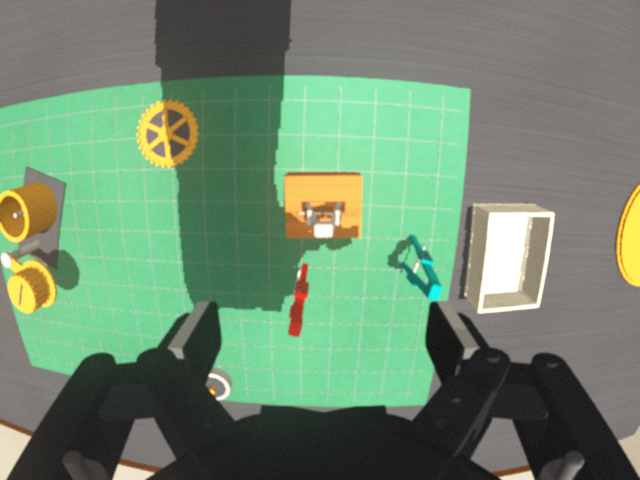

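View pics/c7.png

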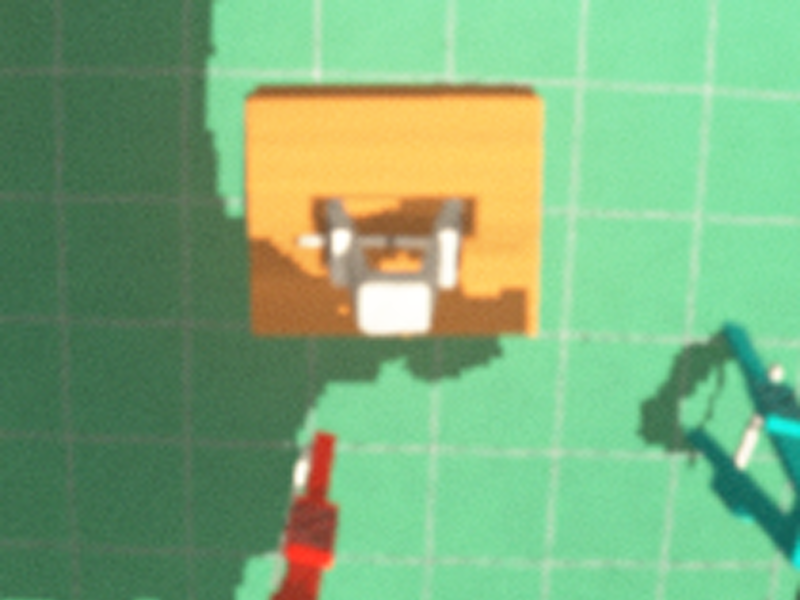

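The steel tweezers' bow is at (323,231), the block's corners at (285,176) and (362,176). The bow is white steel, not red or turquoise.

```bash
python3 - <<'E'
from h import *
d=dict(np.load('pics/w7.npz')); k=210/800; k2=200/762
px=lambda u,v:(220+u*k,150+v*k2)
bow=onplane(d,[px(393.5,308)],.117,True)[0]; print('bow',bow)
C=onplane(d,[px(246,100),px(543,100),px(537,335),px(251,335)],.033,True); print(C.round(4),C.mean(0))
v=C[1]-C[0]; print(np.linalg.norm(v),np.degrees(np.arctan2(-v[0],v[1])),'yaw');v=C[2]-C[3]; print(np.degrees(np.arctan2(-v[0],v[1])))
# bow edges for yaw
b=onplane(d,[px(358,331),px(430,331)],.117,True); v=b[1]-b[0]; print('bow yaw',np.degrees(np.arctan2(-v[0],v[1])),np.linalg.norm(v))
q=onplane(d,[px(318,202),px(472,200)],.033,True); print('pocket',q, np.degrees(np.arctan2(-(q[1]-q[0])[0],(q[1]-q[0])[1])))
print(np.degrees(state()['ee_rot'][2])+180)
E
```

```text
bow [0.48698798 0.16158675 0.117     ]
[[0.4589 0.1248 0.033 ]
 [0.4567 0.1973 0.033 ]
 [0.5167 0.1991 0.033 ]
 [0.5189 0.1264 0.033 ]] [0.48780759 0.16191108 0.033     ]
0.07256755753899842 1.781097258712444 yaw
1.7668890742032048
bow yaw 1.7670972765888033 0.013781306159427471
pocket [[0.48401311 0.14291219 0.033     ]
 [0.4823268  0.18097562 0.033     ]] 2.536683317108711
1.7627695680766067
```

The tweezers' yaw of 1.77° matches the tool's 1.76°. Grip TCP height will be 0.124, so the bow top at 0.117 stays 7 mm clear of the gripper body.

Call:
play_rows(
  rows="0 0 0 0.0009 0 0.036 0.06;0 0 0 0 0 0.036 0.05;0 0 0 0 0 0.036 0.045;0 0 0 0 0 0.034 0.045;0 0 0 0 0 0.02 0.045",
  newtons=30,
)

```text
t: 10.55
tool_pos: [0.4867, 0.1582, 0.1394]
ee_rot: [-3.141, -0.004, -3.114]
ft_force: [-1.0, 0.4, -0.1]
width: 0.045
```

Call:
play_rows(
  rows="0 0 0 0 0 0 0.045;0 0 0 0 0 0 0.045;0 0 0 0 0 0 0.045",
)

```text
t: 10.8
tool_pos: [0.489, 0.1592, 0.1453]
ee_rot: [-3.141, 0.002, -3.112]
ft_force: [0.6, -0.4, -0.5]
width: 0.045
```

```bash
python3 - <<'E'
from h import *
s=state(); print(s['t'],s['tool_pos'],s['ee_rot'],s['ft_force'],s['width'])
d=grab('wrist'); save(d,'w8.png')
d=grab('scene'); cv2.imwrite('pics/s8c.png',cv2.resize(d['frame'][200:320,330:490],(800,600),interpolation=cv2.INTER_CUBIC))
E
```

```text
10.8 [0.4890121  0.15921558 0.14532114] [-3.14140184e+00  2.11632362e-03 -3.11152305e+00] [ 0.61027174 -0.44116328 -0.46099961] 0.04499182204551061
```

View pics/w8.png

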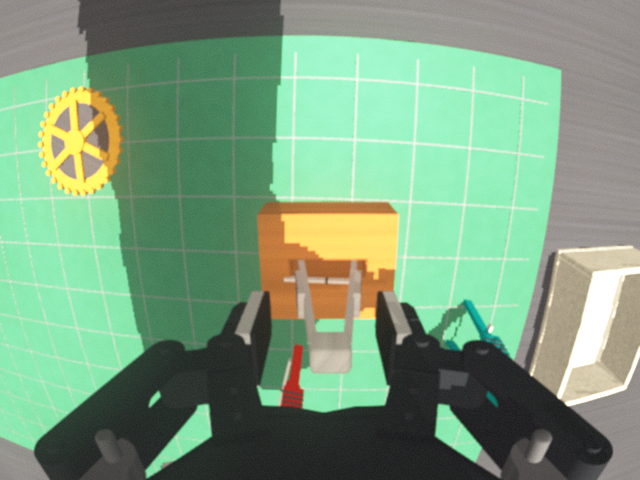

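View pics/s8c.png

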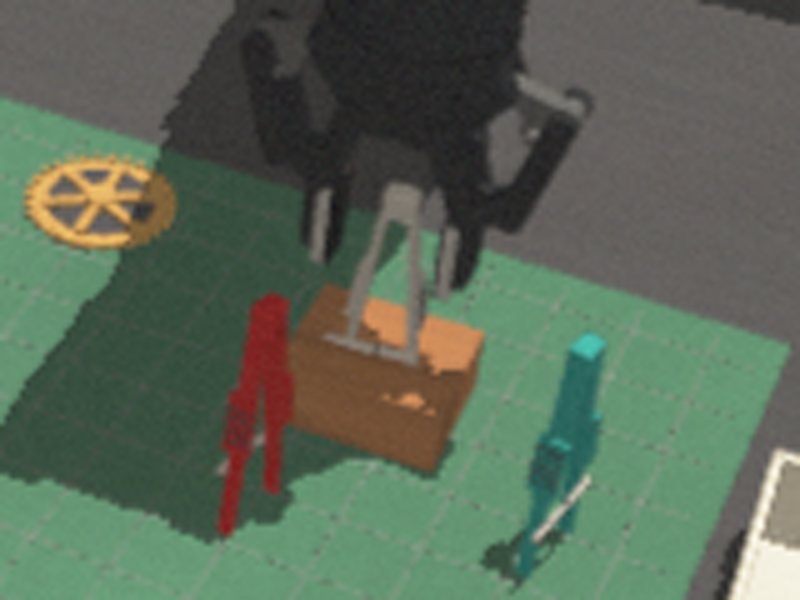

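Call:
play_rows(
  rows="0 0 0 0.0016 0.0025 0.006 0.045;0 0 0 0 0 0.008 0.045;0 0 0 0 0 0.007 0.045;0 0 0 0 0 0 0.045;0 0 0 0 0 0 0.045",
)

```text
t: 11.32
tool_pos: [0.4856, 0.1625, 0.1218]
ee_rot: [-3.141, -0.001, -3.109]
ft_force: [0.0, 0.6, -0.1]
width: 0.0452
```

```bash
python3 - <<'E'
from h import *
s=state(); print(s['t'],s['tool_pos'],s['ee_rot'],s['ft_force'],s['width'])
d=grab('wrist'); save(d,'w9.png')
E
```

```text
11.3167 [0.48559457 0.16247441 0.12176507] [-3.14144947e+00 -1.46313504e-03 -3.10920629e+00] [ 0.00320766  0.62673016 -0.12352961] 0.04518589134797974
```

View pics/w9.png

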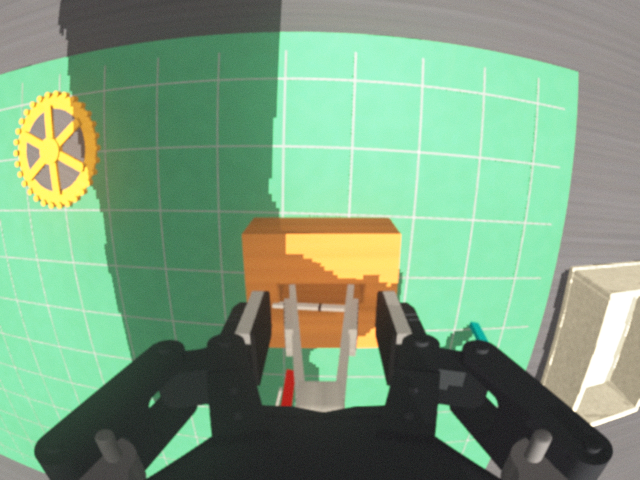

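Call:
play_rows(
  rows="0 0 0 -0.0012 -0.0006 -0.0015 0.036;0 0 0 0 0 0 0.032;0 0 0 0 0 0 0.03;0 0 0 0 0 0 0.03",
  newtons=30,
)

```text
t: 11.7
tool_pos: [0.4878, 0.1619, 0.1246]
ee_rot: [-3.142, 0.001, -3.11]
ft_force: [0.2, 0.1, 2.7]
width: 0.0303
```

```bash
python3 - <<'E'
from h import *
s=state(); print(s['t'],s['tool_pos'],s['ee_rot'],s['ft_force'],s['width'])
d=grab('wrist'); cv2.imwrite('pics/c10.png',cv2.resize(d['frame'][200:430,210:430],(700,732))[:600])
E
```

```text
11.7 [0.48779106 0.16185075 0.12460643] [-3.14153415e+00  9.84193915e-04 -3.10951202e+00] [0.21943548 0.08644237 2.72739982] 0.030270095895003287
```

View pics/c10.png

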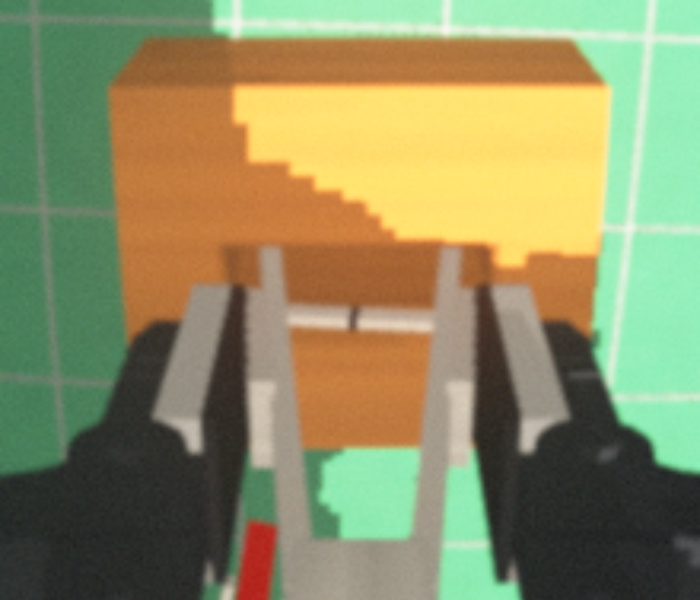

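Tweezers centred between the pads, with the mark (353,318 in the crop) visible. Now squeezing.

Call:
play_rows(
  rows="0 0 0 0 0 0 0.027;0 0 0 0 0 0 0.024;0 0 0 0 0 0 0.022;0 0 0 0 0 0 0.021;0 0 0 0 0 0 0.021",
  newtons=30,
)

```text
t: 12.17
tool_pos: [0.4881, 0.1618, 0.125]
ee_rot: [-3.141, 0.002, -3.109]
ft_force: [-0.2, 0.7, 6.4]
width: 0.0208
```

```bash
python3 - <<'E'
from h import *
s=state(); print(s['t'],s['tool_pos'],s['ee_rot'],s['ft_force'],s['width'])
d=grab('wrist'); cv2.imwrite('pics/c11.png',cv2.resize(d['frame'][200:430,210:430],(700,732))[:600])
E
```

```text
12.1667 [0.48805173 0.16183312 0.12503485] [-3.14132132e+00  1.79691175e-03 -3.10942957e+00] [-0.24365186  0.70449884  6.37737996] 0.02080456099825762
```

View pics/c11.png

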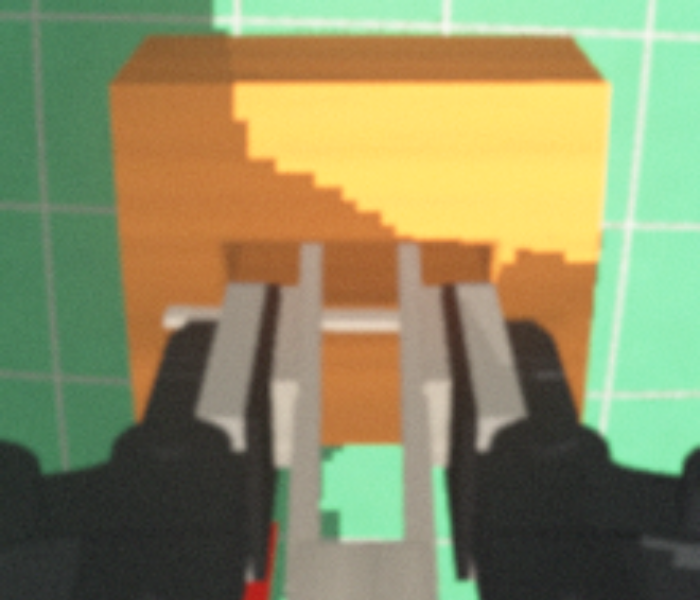

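Call:
play_rows(
  rows="0 0 0 0 0 0 0.0215;0 0 0 0 0 0 0.0215;0 0 0 0 0 0 0.0215",
)

```text
t: 12.47
tool_pos: [0.488, 0.1618, 0.125]
ee_rot: [-3.141, 0.002, -3.109]
ft_force: [0.1, -0.8, 6.5]
width: 0.0216
```

```bash
python3 - <<'E'
from h import *
s=state(); print(s['t'],s['tool_pos'],s['ee_rot'],s['ft_force'],s['width'])
d=grab('wrist'); cv2.imwrite('pics/c12.png',cv2.resize(d['frame'][260:340,270:370],(800,640),interpolation=cv2.INTER_CUBIC)[:600])
E
```

```text
12.4667 [0.48802571 0.16179016 0.12496649] [-3.14121552e+00  1.69727143e-03 -3.10948852e+00] [ 0.11162213 -0.77501422  6.48055517] 0.021606847910685546
```

View pics/c12.png

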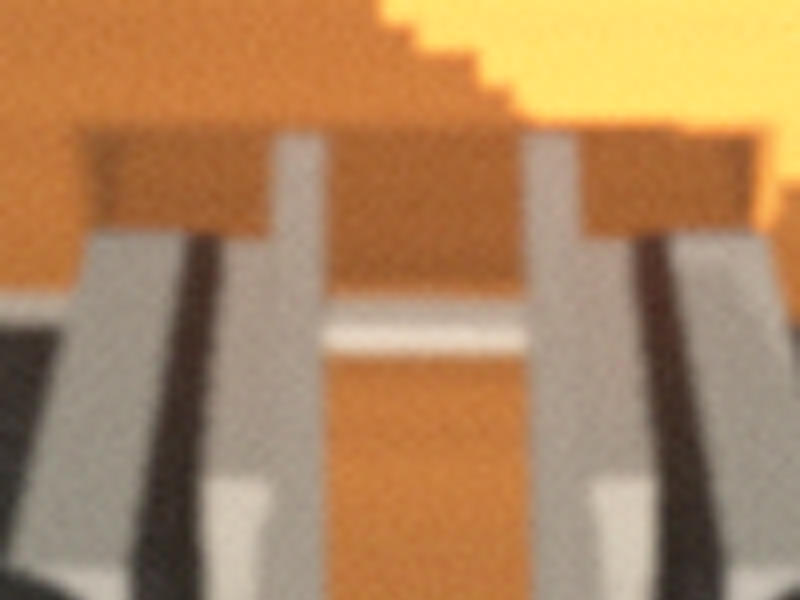

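The mark sits just behind the right arm, at an estimated gap of 13.4 mm. I'll open 0.3 mm and lift.

Call:
play_rows(
  rows="0 0 0 0 0 0 0.0218;0 0 0 0 0 -0.003 0.0218;0 0 0 0 0 -0.012 0.0218;0 0 0 0 0 -0.02 0.0218;0 0 0 0 0 -0.025 0.0218",
)

```text
t: 12.93
tool_pos: [0.4863, 0.1618, 0.1839]
ee_rot: [-3.141, -0.003, -3.109]
ft_force: [-0.1, -0.2, 0.8]
width: 0.0219
```

Call:
play_rows(
  rows="0 0 0 0 0 -0.03 0.0218;0 0 0 0 0 -0.01 0.0218;0 0 0 0 0 0 0.0218;0 0 0 0 0 0 0.0218",
)

```text
t: 13.27
tool_pos: [0.4875, 0.1619, 0.2243]
ee_rot: [-3.142, 0.001, -3.109]
ft_force: [0.2, 1.1, -0.5]
width: 0.022
```

```bash
python3 - <<'E'
from h import *
s=state(); print(s['t'],s['tool_pos'],s['ee_rot'],s['ft_force'],s['width'])
d=grab('wrist'); save(d,'w13.png'); cv2.imwrite('pics/c13.png',cv2.resize(d['frame'][260:340,270:370],(800,640),interpolation=cv2.INTER_CUBIC)[:600])
d=grab('scene'); cv2.imwrite('pics/s13c.png',cv2.resize(d['frame'][160:310,320:500],(720,600),interpolation=cv2.INTER_CUBIC))
E
```

```text
13.2667 [0.48754616 0.16192087 0.2242719 ] [-3.14154351e+00  7.46963618e-04 -3.10934929e+00] [ 0.21686691  1.0926855  -0.50969269] 0.022001739137730965
```

View pics/c13.png

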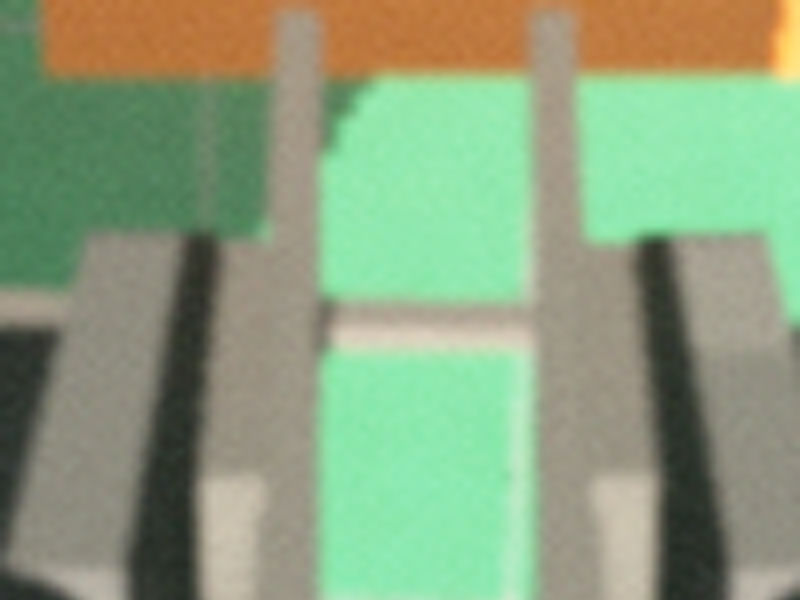

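View pics/s13c.png

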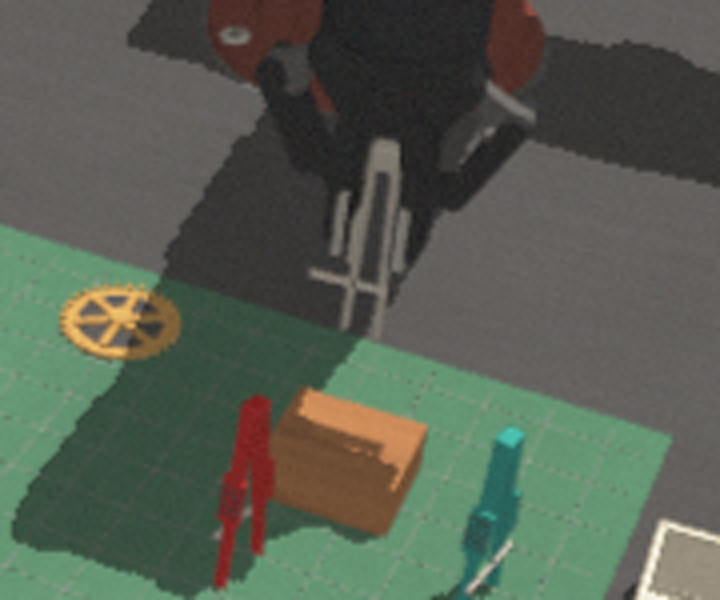

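View pics/w13.png

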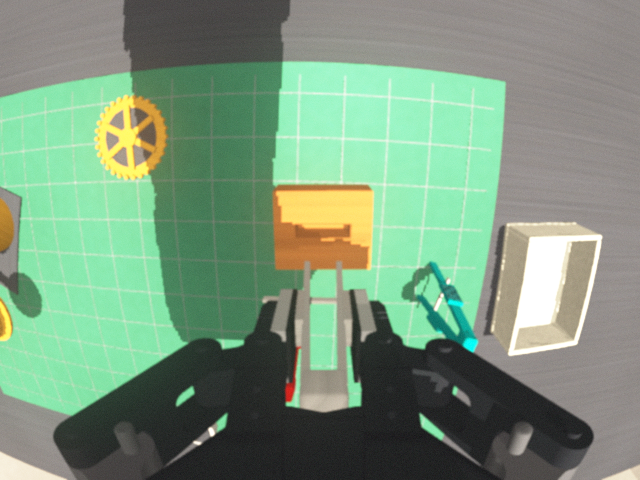

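The tweezers are lifted, upright, with the black line showing just at the right arm's inner edge. I'll measure the tip gap by ray-casting.

```bash
cat > gap.py <<'E'
from h import *
import sys
s=state(); d=grab('wrist'); np.savez('pics/gap.npz',**d); f=d['frame'].astype(float); print(s['width'],s['tool_pos'],s['ee_rot'])
crop=d['frame'][250:310,290:360]; cv2.imwrite('pics/'+sys.argv[1],cv2.resize(crop,(770,660),interpolation=cv2.INTER_CUBIC)[:600])
dz=float(sys.argv[2]) if len(sys.argv)>2 else .120
g=f[...,1]-f[...,2]  # green minus red
for z in (s['tool_pos'][2]-dz,):
  for p in eval(sys.argv[3]) if len(sys.argv)>3 else []:
    print(p, onplane(d,[p],z,True)[0])
E
python3 gap.py g1.png
```

```text
0.02215430301730916 [0.48670727 0.16184432 0.22251742] [-3.14144513e+00 -2.27315436e-03 -3.10931815e+00]
```

View pics/g1.png

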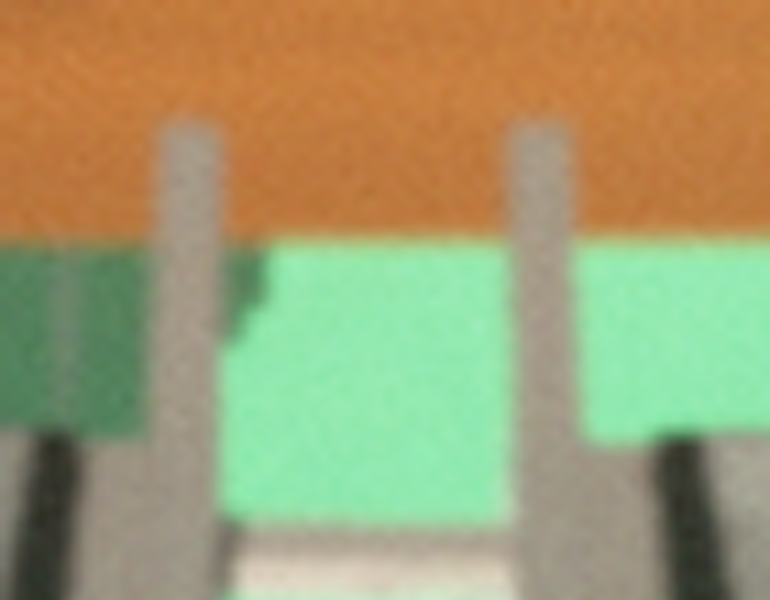

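```bash
python3 - <<'E'
from h import *
d=dict(np.load('pics/gap.npz')); z=.2225-.120
for e in [(310.3,336.3),(304.7,342.0)]:
    P=onplane(d,[(e[0],261.3),(e[1],261.3)],z,True); print(P.round(4),np.linalg.norm(P[1]-P[0]),P.mean(0))
# profiles
f=d['frame'].astype(float)
for r0 in (264,266,268): print(r0,(f[r0,300:350,2]-f[r0,300:350,0]).round(0).astype(int).tolist())
E
```

```text
[[0.4834 0.1545 0.1025]
 [0.483  0.1688 0.1025]] 0.01426298494213221 [0.48319774 0.16167007 0.1025    ]
[[0.4835 0.1515 0.1025]
 [0.4829 0.1719 0.1025]] 0.02047092494322242 [0.48320248 0.16169812 0.1025    ]
264 [128, 126, 122, 110, 75, 41, 34, 31, 34, 49, 85, 117, 125, 130, 126, 129, 129, 126, 129, 126, 124, 128, 129, 128, 126, 122, 125, 130, 125, 128, 130, 124, 127, 128, 120, 99, 67, 39, 33, 32, 39, 62, 95, 124, 125, 128, 124, 124, 125, 128]
266 [125, 124, 124, 103, 71, 44, 31, 28, 33, 48, 85, 121, 126, 126, 125, 125, 127, 125, 123, 126, 125, 124, 124, 127, 129, 127, 128, 127, 127, 127, 129, 128, 127, 123, 122, 96, 63, 41, 31, 31, 35, 55, 92, 118, 129, 126, 124, 125, 126, 126]
268 [123, 126, 121, 95, 63, 40, 31, 31, 32, 48, 83, 117, 130, 126, 128, 124, 127, 127, 131, 126, 126, 128, 124, 124, 128, 129, 126, 126, 123, 127, 126, 123, 130, 128, 119, 98, 65, 41, 33, 30, 32, 49, 89, 118, 124, 125, 128, 125, 128, 125]
```

Tip gap by rays is about 14.1–14.3 mm and the tip midpoint is under the TCP within 0.2 mm. Now carry to above the drum, easing the opening to 21.7 mm.

Call:
play_rows(
  rows="0 0 0 0.0005 -0.02 0 0.0217;0 0 0 0.0005 -0.035 0 0.0217;0 0 0 0.0005 -0.035 0 0.0217;0 0 0 0.0005 -0.035 0 0.0217;0 0 0 0.0005 -0.035 0 0.0217",
)

```text
t: 13.83
tool_pos: [0.4892, 0.0007, 0.2227]
ee_rot: [3.141, -0.002, -3.109]
ft_force: [0.7, 0.6, -0.2]
width: 0.022
```

Call:
play_rows(
  rows="0 0 0 0.0005 -0.035 0 0.0217;0 0 0 0.0005 -0.035 0 0.0217;0 0 0 0.0005 -0.035 0 0.0217;0 0 0 0.0005 -0.035 0 0.0217;0 0 0 0.0005 -0.035 0 0.0217",
)

```text
t: 14.25
tool_pos: [0.4923, -0.1746, 0.2227]
ee_rot: [3.14, -0.002, -3.11]
ft_force: [0.9, 0.6, 0.2]
width: 0.0217
```

Call:
play_rows(
  rows="0 0 0 0 -0.02 0 0.0217;0 0 0 0 -0.0057 0 0.0217;0 0 0 0 0 0 0.0217;0 0 0 0 0 0 0.0217;0 0 0 0 0 0 0.0217",
)

```text
t: 14.67
tool_pos: [0.4939, -0.1975, 0.2236]
ee_rot: [3.141, -0.001, -3.108]
ft_force: [-0.2, 0.8, -0.5]
width: 0.0217
```

```bash
python3 gap.py g2.png; python3 - <<'E'
from h import *
s=state(); print(s['t'],s['tool_pos'],s['ee_rot'],s['ft_force'],s['width'])
d=grab('wrist'); save(d,'w14.png')
E
```

```text
0.021675234297535498 [ 0.49389342 -0.19748628  0.22360623] [ 3.14080434e+00 -7.06103884e-04 -3.10824534e+00]
14.7167 [ 0.49400413 -0.19744147  0.22382845] [ 3.14110878e+00 -4.19312137e-04 -3.10790125e+00] [-0.26043119 -0.48940883 -0.15524753] 0.021819710188073226
```

View pics/w14.png

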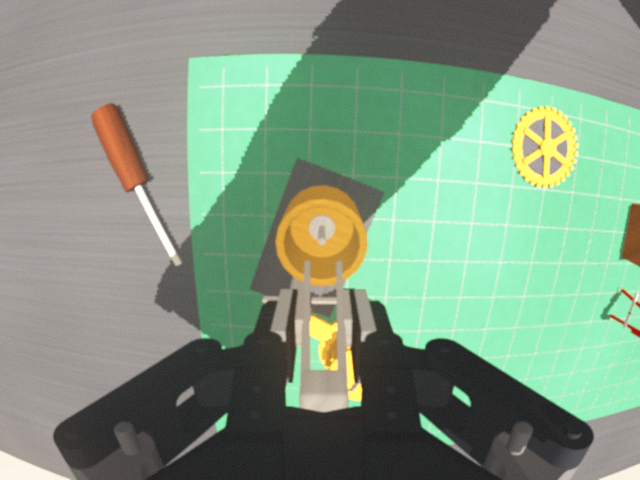

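View pics/g2.png

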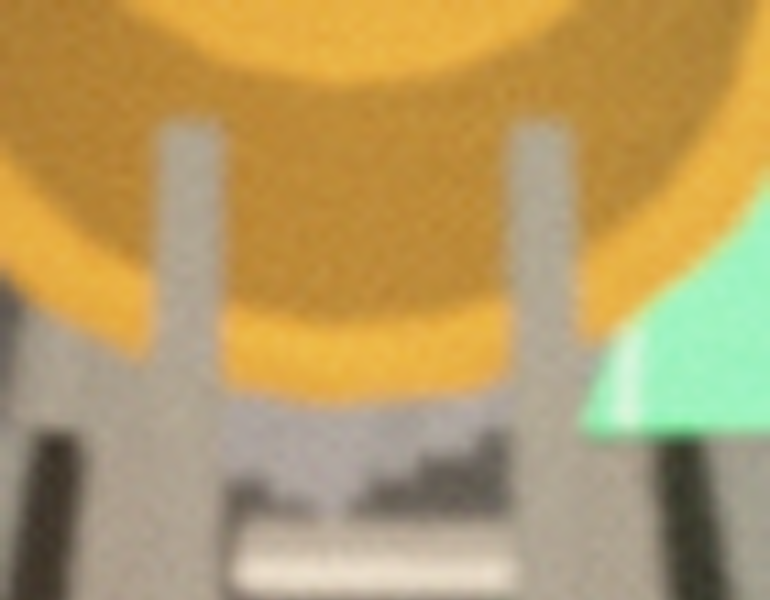

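```bash
python3 - <<'E'
from h import *
d=grab('wrist'); np.savez('pics/w15.npz',**d); cv2.imwrite('pics/c15.png',cv2.resize(d['frame'][205:275,280:370],(770,600),interpolation=cv2.INTER_CUBIC))
s=state();print(s['tool_pos'],s['ee_rot'])
E
```

```text
[ 0.49412088 -0.1976531   0.22407135] [ 3.14152902e+00 -2.45580849e-05 -3.10782226e+00]
```

View pics/c15.png

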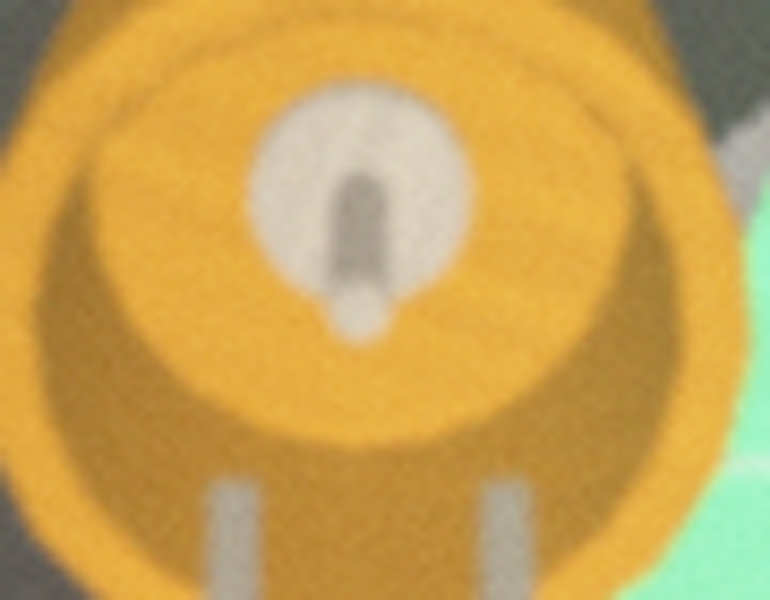

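```bash
python3 - <<'E'
from h import *
d=dict(np.load('pics/w15.npz')); k=90/770
print('arbor',onplane(d,[(280+360*k,205+315*.11667)],.053,True))
for e in [(262,482),(205,535)]:
    print('tips',onplane(d,[(280+u*k,205+482*.11667) for u in e],.22407-.12,True))
E
```

```text
arbor [[ 0.49557274 -0.19822525  0.053     ]]
tips [[ 0.49094274 -0.20458659  0.10407   ]
 [ 0.49048552 -0.19049896  0.10407   ]]
tips [[ 0.49106809 -0.20824127  0.10407   ]
 [ 0.49038135 -0.18709914  0.10407   ]]
```

Call:
play_rows(
  rows="0 0 0 -0.0008 -0.0009 0.01 0.0217;0 0 0 0 0 0.013 0.0217;0 0 0 0 0 0.012 0.0217;0 0 0 0 0 0.005 0.0217;0 0 0 0 0 0 0.0217",
)

```text
t: 15.23
tool_pos: [0.4938, -0.1989, 0.1815]
ee_rot: [3.139, -0.003, -3.109]
ft_force: [-0.1, -0.0, -1.5]
width: 0.0218
```

Call:
play_rows(
  rows="0 0 0 0 0 0 0.0217;0 0 0 0 0 0 0.0217;0 0 0 0 0 0 0.0217",
)

```text
t: 15.48
tool_pos: [0.4951, -0.1999, 0.1847]
ee_rot: [-3.141, 0.001, -3.11]
ft_force: [-1.1, 0.3, -0.1]
width: 0.022
```

```bash
cat > look.py <<'E'
from h import *
import sys
n=sys.argv[1]
s=state(); print(s['t'],s['tool_pos'],s['ee_rot'],s['ft_force'].round(2),s['width'])
d=grab('wrist'); np.savez(f'pics/w{n}.npz',**d); cv2.imwrite(f'pics/c{n}.png',cv2.resize(d['frame'][225:315,270:370],(666,600),interpolation=cv2.INTER_CUBIC))
d=grab('scene'); np.savez(f'pics/s{n}.npz',**d); cv2.imwrite(f'pics/s{n}.png',cv2.resize(d['frame'][170:260,210:310],(666,600),interpolation=cv2.INTER_CUBIC))
E
python3 look.py 16
```

```text
15.4833 [ 0.49508546 -0.19992837  0.18472449] [-3.14087798e+00  8.04039646e-04 -3.10951839e+00] [-1.13  0.29 -0.11] 0.021981907292357498
```

View pics/c16.png

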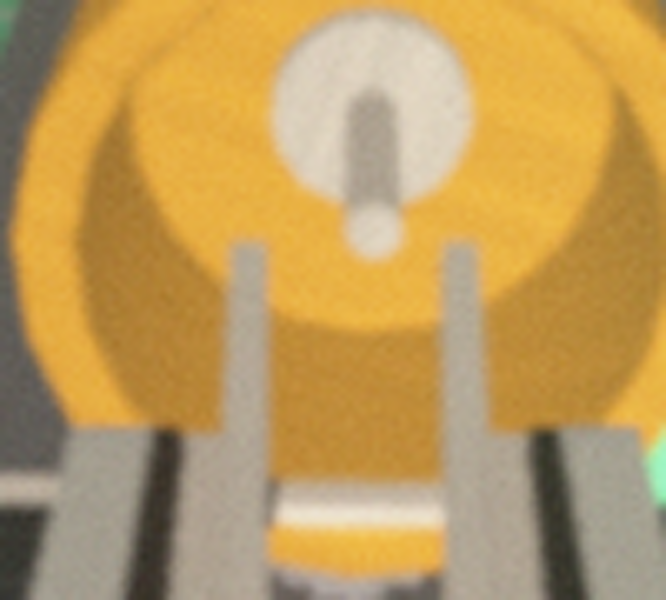

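View pics/s16.png

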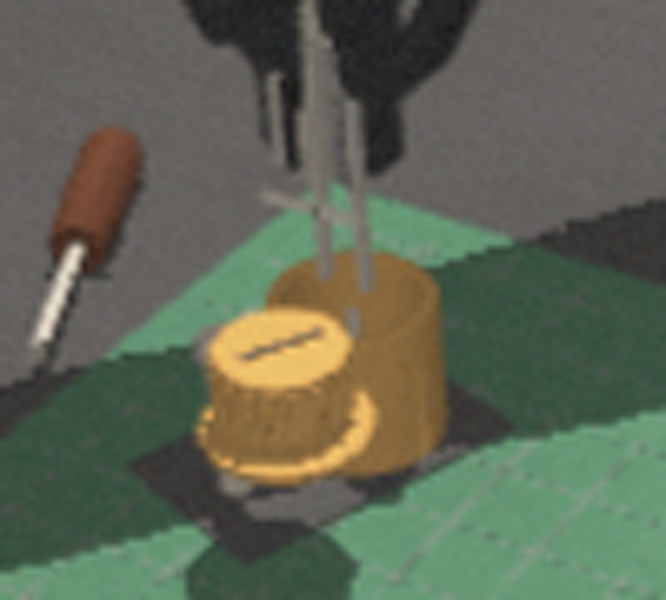

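```bash
cat > rel.py <<'E'
from h import *
import sys
n=sys.argv[1]; a=eval(sys.argv[2]); L=eval(sys.argv[3]); Rr=eval(sys.argv[4]); zt=float(sys.argv[5])
d=dict(np.load(f'pics/w{n}.npz')); q=lambda p:(270+p[0]*100/666,225+p[1]*90/600)
A=onplane(d,[q(a)],.053,True)[0]; P=onplane(d,[q(L),q(Rr)],zt,True)
print('arbor',A.round(4),'tipmid(near face)',P.mean(0).round(4),'gap',np.linalg.norm(P[1]-P[0]).round(4),'diff y',(A-P.mean(0))[1].round(4),'diff x (tip centre=+.003)',(A-P.mean(0))[0].round(4)-.003)
E
python3 rel.py 16 "(374,232)" "(268.5,242)" "(443,242)" .0647
```

```text
arbor [ 0.4953 -0.1984  0.053 ] tipmid(near face) [ 0.4919 -0.2001  0.0647] gap 0.0144 diff y 0.0017 diff x (tip centre=+.003) 0.00039999999999999975
```

Call:
play_rows(
  rows="0 0 0 0 0.0015 0.004 0.0217;0 0 0 0 0 0.004 0.0217;0 0 0 0 0 0.004 0.0217;0 0 0 0 0 0.003 0.0217;0 0 0 0 0 0 0.0217",
)

```text
t: 16.0
tool_pos: [0.4944, -0.1979, 0.168]
ee_rot: [3.141, -0.001, -3.109]
ft_force: [-0.1, 0.2, -1.0]
width: 0.022
```

Call:
play_rows(
  rows="0 0 0 0 0 0 0.0217;0 0 0 0 0 0 0.0217;0 0 0 0 0 0 0.0217",
)

```text
t: 16.25
tool_pos: [0.4949, -0.1983, 0.1693]
ee_rot: [-3.141, 0.0, -3.109]
ft_force: [0.2, -0.2, -0.9]
width: 0.0216
```

```bash
python3 look.py 17
```

```text
16.25 [ 0.49487713 -0.19825456  0.16930563] [-3.14130942e+00  2.51562455e-04 -3.10939555e+00] [ 0.18 -0.18 -0.85] 0.021625771352427676
```

View pics/c17.png

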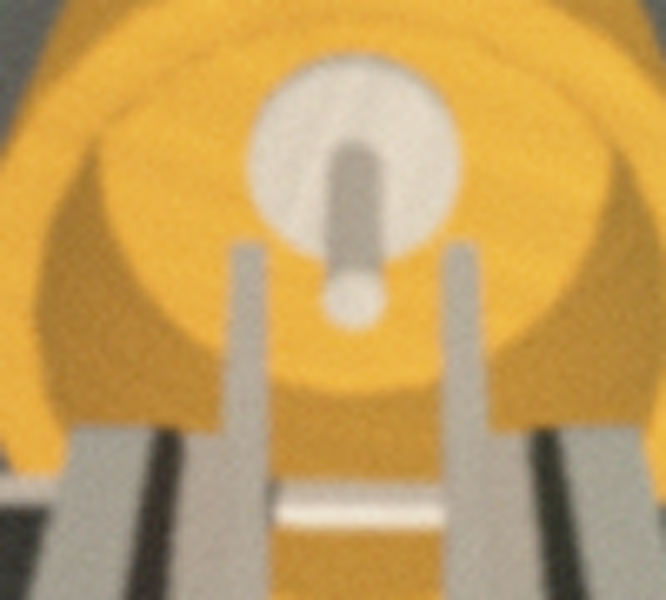

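```bash
python3 rel.py 17 "(354.5,298)" "(268.5,242)" "(443,242)" .0493; python3 - <<'E'
from h import *
d=grab('top'); cv2.imwrite('pics/t17.png',d['frame'])
d=grab('wrist'); np.savez('pics/g3.npz',**d); cv2.imwrite('pics/g3.png',cv2.resize(d['frame'][285:315,300:345],(900,600),interpolation=cv2.INTER_CUBIC)[:, :800])
f=d['frame'].astype(int)
for r0 in (264,268,272): print(r0,f[r0,300:346,0].tolist())
for r0 in (297,300,301,302): print(r0,f[r0,304:345,1].tolist())
E
```

```text
arbor [ 0.4951 -0.1984  0.053 ] tipmid(near face) [ 0.4916 -0.1984  0.0493] gap 0.0144 diff y 0.0 diff x (tip centre=+.003) 0.0005
264 [65, 61, 68, 85, 115, 140, 152, 150, 151, 143, 105, 83, 70, 71, 68, 77, 98, 115, 128, 129, 137, 145, 143, 147, 150, 144, 140, 126, 106, 91, 81, 74, 66, 66, 75, 90, 123, 143, 150, 153, 150, 138, 101, 75, 73, 71]
268 [65, 67, 77, 90, 121, 141, 148, 149, 148, 137, 103, 79, 66, 71, 69, 65, 68, 87, 126, 167, 184, 184, 188, 187, 190, 187, 175, 153, 101, 74, 69, 65, 70, 69, 70, 93, 128, 141, 149, 149, 155, 144, 104, 78, 65, 72]
272 [71, 67, 75, 92, 123, 144, 150, 146, 145, 136, 103, 78, 72, 69, 71, 68, 64, 72, 105, 151, 174, 185, 186, 188, 188, 183, 155, 115, 78, 67, 68, 68, 69, 67, 76, 95, 123, 146, 151, 155, 152, 142, 112, 84, 75, 68]
297 [166, 168, 164, 167, 165, 150, 132, 130, 152, 159, 165, 163, 162, 163, 167, 166, 168, 165, 168, 164, 168, 162, 160, 159, 162, 165, 161, 160, 167, 163, 162, 162, 161, 166, 170, 170, 170, 165, 166, 160, 166]
300 [164, 168, 167, 167, 167, 150, 139, 161, 185, 199, 203, 197, 196, 196, 194, 196, 197, 197, 195, 200, 196, 196, 197, 197, 196, 200, 196, 192, 197, 194, 196, 194, 185, 170, 167, 168, 169, 170, 164, 164, 162]
301 [162, 169, 165, 168, 164, 150, 145, 176, 209, 218, 221, 216, 220, 217, 219, 219, 220, 224, 221, 219, 222, 223, 219, 216, 214, 213, 214, 212, 215, 213, 214, 211, 191, 172, 173, 171, 170, 171, 167, 162, 166]
302 [164, 166, 167, 167, 171, 149, 145, 180, 211, 221, 222, 222, 224, 223, 225, 224, 227, 223, 226, 224, 222, 227, 225, 225, 225, 222, 219, 225, 222, 223, 221, 216, 199, 172, 167, 169, 167, 166, 166, 166, 167]
```

View pics/g3.png

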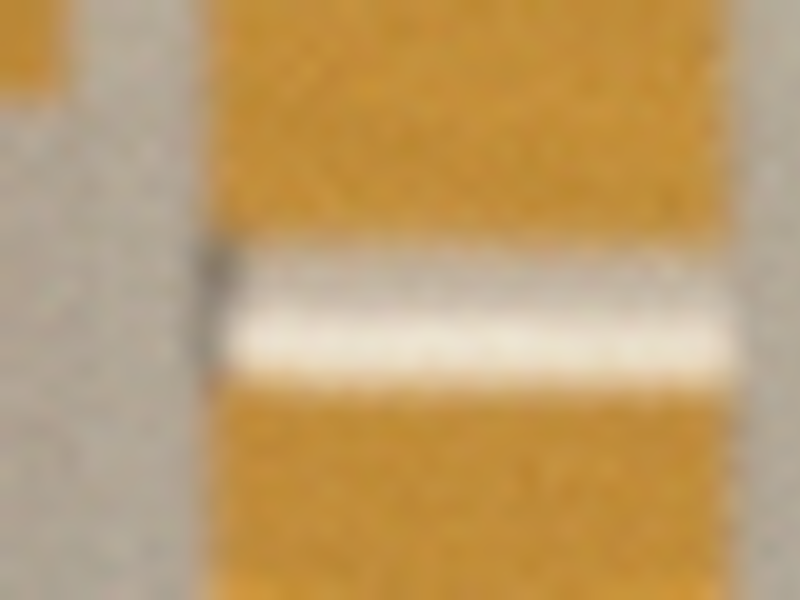

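View pics/s17.png

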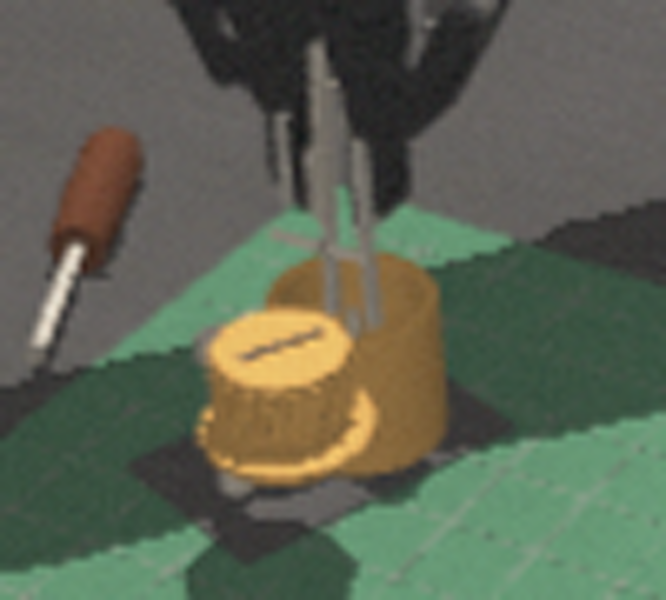

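The arbor is midway between the tips (y difference 0.0 mm, x 0.5 mm), the mark lies at the arm's edge, and the tips are about 4 mm below the arbor top. A last 0.8 mm down for margin, then settle.

Call:
play_rows(
  rows="0 0 0 -0.0003 0 0.0008 0.0217;0 0 0 0 0 0 0.0217;0 0 0 0 0 0 0.0217;0 0 0 0 0 0 0.0217;0 0 0 0 0 0 0.0217",
)

```text
t: 16.87
tool_pos: [0.4951, -0.1982, 0.1683]
ee_rot: [-3.141, -0.0, -3.109]
ft_force: [-1.3, -0.6, -0.6]
width: 0.0215
```

Call:
play_rows(
  rows="0 0 0 0 0 0 0.0217;0 0 0 0 0 0 0.0217;0 0 0 0 0 0 0.0217;0 0 0 0 0 0 0.0217;0 0 0 0 0 0 0.0217",
)

```text
t: 17.28
tool_pos: [0.4951, -0.1982, 0.1683]
ee_rot: [-3.142, 0.0, -3.109]
ft_force: [-0.2, 0.3, -0.6]
width: 0.0218
```

```bash
python3 look.py 18
```

```text
17.2833 [ 0.49507513 -0.19815438  0.16828343] [-3.14153107e+00  7.11820281e-06 -3.10937738e+00] [-0.16  0.29 -0.61] 0.0218349038833031
```

View pics/c18.png

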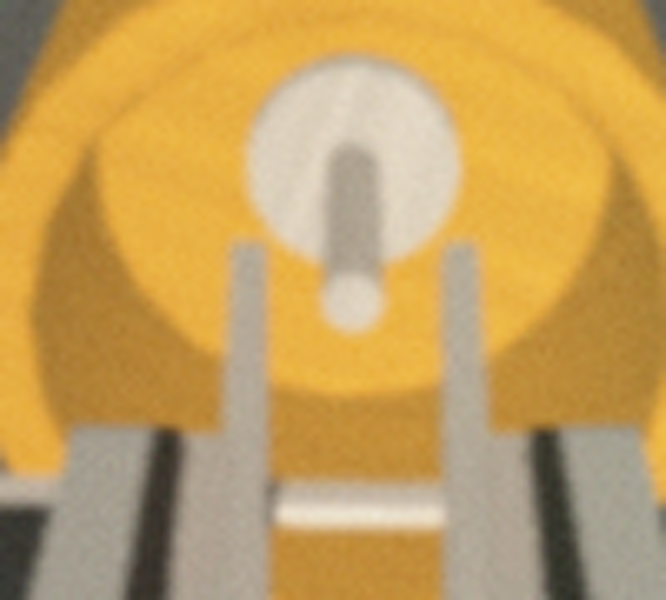

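View pics/t17.png

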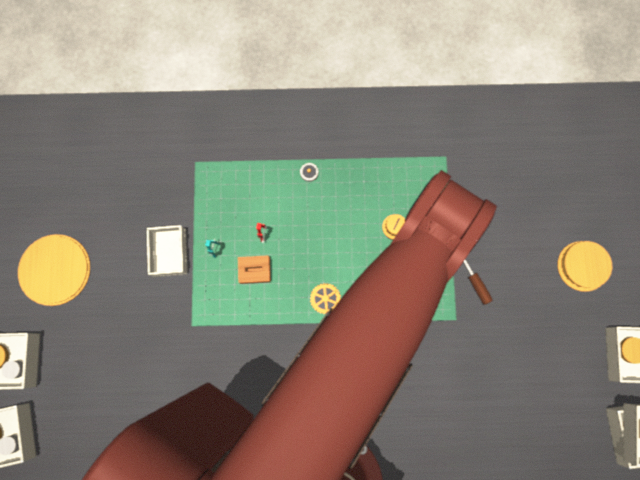

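The arbor (353,300) sits between the tips (midpoint 356, about 0.2 mm off). The pose is steady and forces are near zero. In the top view the cap is aside and the bystanders are where they were.

```bash
python3 -c "
from h import *
print(r.job_done()); s=state(); print(s['t'],s['tool_pos'],s['width'])"
```

```text
the job is handed in; nothing more can be done
None
the job is handed in; nothing more can be done
```

The drum is open and the tweezers are held upright in it around the arbor, and I handed the job in at about 17.3 s of robot time.

- **Cap:** I unscrewed it until I felt the stop; torque rose from a turn of about 1.58 rad, and the slot measured 1.59 rad from its starting angle.
- **Swing arm:** I swung it to its stop, measured at 1.75 rad.
- **Tweezers:** I gripped the steel pair on their pads, with about 8 mm left between the bow and the gripper body, and lifted them out of the block into the drum.
- **Position at the end:** The arbor was within about 0.2 mm of midway between the tips and about 0.5 mm off in the thin direction. The tips were about 4.7 mm below the arbor's top, at roughly 48.3 mm. That height assumes the tweezers did not slip in the grip.
- **Gap:** The black mark was right at the right arm's inner edge. The estimates disagreed slightly: casting rays to the tips gave 14.1–14.4 mm, and extrapolating from the mark gave about 13.8 mm. One cruder estimate, from the tips' thickness in pixels, gave about 12.9 mm; I set it aside as too sensitive to blur.
- **Steadiness and bystanders:** The arm was steady with near-zero outside force. In the top view the wheel, barrel, box and screwdriver looked unmoved.

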